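Pack control modules into a transit carrier and draw the clamp jaws in with its turnbuckle

TASK

Pack the control modules for transport: set every module that is on the table flat into a bay of the grey carrier, one per bay, then lower the aluminium clamp plate level over the two guide pins until it rests fully down on both shoulders. Then turn the turnbuckle with its tommy bars, pushing the uppermost bar away from the plate again and again, until it comes up against its end stop and both jaws are drawn fully in over the ends of the plate. Leave the other things on the table where they are.

Things in the scene. Friction and masses are not known exactly. Their poses are not given: they have to be found in the camera images.
- carrier: Grey carrier fixed to the table. Origin on the table under the middle bay; z up, x towards its turnbuckle, y along the row of bays. Floor 10 mm thick; three open bays at 48 mm pitch along y, each 98 (x) by 46 mm (y), walls to 28 mm above the table. Guide pins at x 0, y +90 and -90 mm (see seat); turnbuckle along y at x +118 mm.
- bay0 (a point): Centre of the floor (10 mm above the table) of the bay at carrier y = -48 mm; axes as the carrier's.
- bay1 (a point): Centre of the floor of the middle bay (carrier y = 0); axes as the carrier's.
- bay2 (a point): Centre of the floor of the bay at carrier y = +48 mm; axes as the carrier's.
- seat (a point): Where the plate's origin must rest: midway between the pins, at the height of their shoulders, 72 mm above the table; axes as the carrier's. Each upright guide pin is a 23 mm collar up to the 72 mm shoulder, then a 14 mm pin, straight to 86 mm and tapering to 5 mm at its top at 96 mm. Keep the plate level when lowering.
- screw_axis (a point): Middle of the turnbuckle on its level axis, 70 mm above the table; axes as the carrier's (it turns about y). Open steel body 92 mm long, 32 mm across; six round tommy bars 10 mm thick, evenly spaced, stick out of its hub to 55 mm from the axis in the plane carrier y = 0. Bearing blocks at carrier y 57 to 67 mm, either side, rise to 90 mm above the table.
- screw (a joint): Turn of the turnbuckle body, rad: 0 slack to 11 at the end stop (jaws fully in). Grows as the uppermost bar moves to carrier +x, away from the plate. At value q the six bars stand at q + k pi/3 from straight up, leaning to carrier +x. Takes about 0.15 N m (some 5 N at a bar) and stays where it is left.
- jaw_l_lip (a point): Upper inner edge of the 60 mm wide clamping lip of the jaw at carrier +y. The jaw slides in along y by 1.64 mm per rad of the turnbuckle, this edge from y 119 mm (slack) to 101 mm (fully in). The lip is 85 to 95 mm above the table, 3 mm above the seated plate's end; the jaw's upright begins 11 mm further out.
- jaw_r_lip (a point): The same on the jaw at carrier -y; both jaws move in together.
- plate: Aluminium clamp plate 90 (x) by 216 (y) by 10 mm (z), 0.5 kg, two 18 mm through holes at y +90 and -90 mm. Origin: centre of the underside. A black grip rib stands on the middle of its top: 16 mm thick (x), 80 mm long (y), from 10 to 46 mm above the underside. It fits either way round.
- unit0: Black electronic control module, 0.25 kg; may be absent. Origin: centre of the underside. Case 90 (x) by 40 (y) by 30 mm (z); on its top a central heat-sink block 56 (x) by 16 (y) by 28 mm high (30 to 58 mm above the underside), the grip; two short round connectors at the +x end. Fits any bay, its length along the bay, either way round.
- unit1: Black electronic control module, 0.25 kg; may be absent. Origin: centre of the underside. Case 90 (x) by 40 (y) by 30 mm (z); on its top a central heat-sink block 56 (x) by 16 (y) by 28 mm high (30 to 58 mm above the underside), the grip; two short round connectors at the +x end. Fits any bay, its length along the bay, either way round.
- unit2: Black electronic control module, 0.25 kg; may be absent. Origin: centre of the underside. Case 90 (x) by 40 (y) by 30 mm (z); on its top a central heat-sink block 56 (x) by 16 (y) by 28 mm high (30 to 58 mm above the underside), the grip; two short round connectors at the +x end. Fits any bay, its length along the bay, either way round.
- radio_box: Bystander: olive metal box 100 by 150 by 62 mm. Origin: centre of the underside.
- tape_roll: Bystander: amber tape roll lying flat, 110 mm across, 45 mm high. Origin: centre of the underside.
- carton: Bystander: cardboard carton 120 by 140 by 80 mm. Origin: centre of the underside.
There are look-alikes about, which are no part of the job. What is meant by the plate is not purple, and is the larger of those in its own colour.

How it is judged:
By the outcome, as a careful person would: the job done as asked, in the order asked, and still so for the second after the job is handed in, with the robot touching nothing.
Of unit0, unit1, unit2 only 1 to 3 are there at a start; the rules pass over those that are not, and their reading is None.
At some moment in a run one of unit0, unit1, unit2, plate may be knocked a few centimetres aside while the robot is not near it.
Once in a run the grip may slacken for a moment while it holds something.
It also fails if it takes over 210 s, if anything falls off the work surface, if the arm or the gripper's body presses on something with over 40 N, if the wrist force passes 120 N, or if a joint passes its speed limit or range.

ROBOT

A 6-joint arm with a two-finger parallel gripper is mounted at the origin on the work surface. World frame = base frame: x ahead of the robot, y to its left, z up, the work surface at z = 0. Lengths are in m, angles in degrees, forces in N, time in s.
With the tool pointing down it reaches from about 0.375 to 0.9 m from the base axis. Payload 3.1 kg.
Tool frame: the origin (TCP) lies at the very end of the fingers, on their centre line; the grasp point (between the pads) lies 19 mm behind it; z points along the fingers, y is the direction in which the jaws open and shut (so a half turn about z gives the same grasp; the last joint's range is limited). The gripper opens to 87 mm and grips with 3 to 60 N. Pads are 19 mm wide; open, the fingers measure 117 mm over their backs; the gripper's body (75 mm by 190 mm) begins 51 mm behind the grasp point.
Start: joints at [-84.024, 30.224, 82.088, -0, 67.689, -10.227], TCP at [0.174, -0.6, 0.223] pointing down, gripper open.
Joint ranges: [-176.69, 176.69], [-43.24, 126.21], [12.49, 139.97], [-82, 262], [0, 151.66], [-163.58, 163.58]. Speed limits (degrees/s): [159.86, 159.86, 180, 180, 180, 180].

INTERFACE

Orientations are given as a 3x3 rotation matrix whose columns are the frame's x, y, z axes.
In Python, from rig import readout, capture, camera_model, bot, spot_in, regions_of gives the robot as it stands.
- The arm moves only by the tool send_rows, never from a script. Its argument "moves" is a list that holds one entry, the list of rows, each a list of 7 numbers: the turn, a rotation vector about the tool's x, y, z in degrees, then the shift along the tool's x, y, z in cm, then the opening, from -1 (shut) to 1 (fully open). A call has exactly 5 rows; each row shifts and turns the commanded pose from where the row before left it, along the tool's axes as they then stand; what a row does not reach is not made up. A row lasts 1/10 s, in which the tool goes at most 50 mm and 8.59 degrees, less where a joint would pass 70% of its speed; a pose out of reach is approached as far as the arm can. A call with a gripper value outside its range is refused whole. The fingers move at their own pace and stop on an object; the grip force is fixed at half the most. Time passes only in rows, so rows that do not move let the fingers close, or fill a call up. It gives the time, the measured TCP pose, the force and the opening at its end, in the units of the state.
- readout.read_state(): the state, without advancing time (a new reading comes with each control period).
- capture(name): name is "side" or "top"; returns the picture (384x512x3 uint8, blue, green, red); there is no depth.
- camera_model(name): a dict with "camera_matrix" (3x3 intrinsics, pixels), "k1" (the pictures are not rectified: a ray, as slopes to the right and down, at radius r is drawn at 1 + k1 r^2 times it, then the intrinsics apply), "pose" (4x4, takes a point from camera to world coordinates). Camera axes: x right, y up, looking along -z (the intrinsics and any distortion apply to the point x, -y, -z); pixel columns grow to the right and rows downward; lengths in m; the calibration is good to about 2 mm. A picture is of the moment at which its call begins. camera_model takes no time and is no camera call.
- bot.hand_in(): hands the job in, once; it reports no verdict.
Trained networks look in the newest picture that a camera, given by its name, has taken for a name from the list of things; names that differ only in an ending like _2 or _b are one class to them, and where a whole thing is asked for, a point or a joint stands for the part that bears it (a point fixed in the world has none). Each returns a list of dicts, best first, with "p" (0 to 1); they miss things now and then, are a little off and sometimes report something else, mostly with a low value. They report only what shows in the picture. A call takes as long as a camera call. They do not tell look-alikes from the thing itself.
- spot_in(camera, thing): "location" ([x, y, z] in m, in world coordinates, good to about 4 mm: the middle of the surface that is visible of it).
- regions_of(camera, thing): "mask" (384x512 bool, what is visible of it).
The state is a dict: "time_s": time; "joint_positions": joint angles; "qvel": joint speeds; "tau": joint torques, N m; "position": TCP position; "tcp_rot": TCP orientation; "force": force on the tool from outside, world axes, zero at the start; "moment": the same for the moment, N m; "opening": opening from 0.0 (shut) to 1.0 (fully open).
Only numpy, scipy, OpenCV 4.12 (cv2) and the standard library are available. Lean on these libraries where they do the work, as an engineer would, in place of code of your own. Each camera call takes 0.05 s, during which the arm holds its last target. There are 200 camera calls.

## Working session

There is one attempt and no reset: what is moved stays moved. The work goes in short steps, Python scripts to look and compute and a tool call to move; the robot and the scene stay as the last step left them, time stands still between calls to the robot, and variables do not carry over. Pictures are saved under pics/ and viewed, about 12 in all and at most 16, crops included, and the job is handed in when it is done.

Besides the shell and the picture viewer there is one more tool, called as a command line: name --argument value ..., lists and objects as JSON in quotes. send_rows: Moves the arm, as the interface text tells. Its arguments: {"type":"object","properties":{"moves":{"type":"array","items":{"type":"array","items":{"type":"array","items":{"type":"number"}}}}},"required":["moves"]}

```bash
ls; mkdir -p pics
python3 - <<'E'
from rig import *
import cv2,numpy as np
print(readout.read_state())
ims=[]
for c in ("top","side"):
    im=capture(c); cv2.imwrite(f"pics/{c}0.png",im)
    m=camera_model(c); print(c,m)
    for t in ("carrier","plate","unit0","screw","radio_box","tape_roll","carton","jaw_l_lip"):
        for d in spot_in(c,t): print(t,round(d["p"],2),np.round(d["location"],3))
E
```

```text
pics
{'time_s': 0.0, 'joint_positions': array([-8.40259652e+01,  3.02792585e+01,  8.21559060e+01, -7.46661496e-04,
        6.76884245e+01, -1.02278659e+01]), 'qvel': array([-0.10427695,  0.1055526 ,  0.02193662, -0.03126993,  0.03913676,
       -0.09152359]), 'tau': array([-1.53075380e-03, -4.40052116e+01, -1.76592690e+01,  6.31341361e-02,
        5.82981447e-02, -1.83120655e-04]), 'position': array([ 0.17433136, -0.59943913,  0.22157116]), 'tcp_rot': array([[ 9.60283090e-01,  2.79027474e-01, -2.36489766e-04],
       [ 2.79027328e-01, -9.60280768e-01,  2.14406400e-03],
       [ 3.71156189e-04, -2.12489551e-03, -9.99997674e-01]]), 'force': array([-0.04684358, -0.51070928, -0.40741352]), 'moment': array([-0.0160288 ,  0.04320612, -0.01151614]), 'opening': 1.000209557825067}
top {'camera_matrix': array([[416.59964311,   0.        , 260.05816891],
       [  0.        , 416.59964311, 191.92518447],
       [  0.        ,   0.        ,   1.        ]]), 'k1': -0.015484589656353208, 'pose': array([[-2.56470776e-02,  9.94790375e-01, -9.86627415e-02,
         3.78138329e-01],
       [-9.9966997
[... 742 characters left out ...]
1.30089233, 189.2407797 ],
       [  0.        ,   0.        ,   1.        ]]), 'k1': -0.052687314357662905, 'pose': array([[ 0.91063151,  0.30711637, -0.27645938, -0.01463018],
       [-0.4127507 ,  0.70789539, -0.57316749, -1.06442592],
       [ 0.01967521,  0.63605318,  0.77139435,  1.50930645],
       [ 0.        ,  0.        ,  0.        ,  1.        ]])}
carrier 0.64 [0.561 0.224 0.022]
plate 0.9 [ 0.249 -0.246  0.008]
plate 0.65 [ 0.514 -0.545  0.012]
plate 0.64 [ 0.415 -0.298  0.005]
plate 0.56 [0.617 0.245 0.079]
unit0 0.74 [ 0.614 -0.261  0.029]
screw 0.48 [0.619 0.247 0.078]
radio_box 0.94 [ 0.755 -0.039  0.058]
radio_box 0.58 [0.556 0.22  0.023]
tape_roll 0.61 [0.77  0.155 0.034]
```

View pics/top0.png

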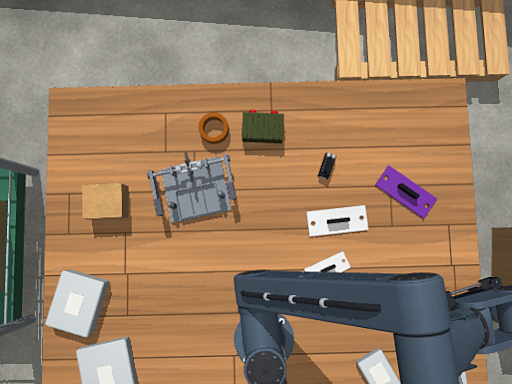

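View pics/side0.png

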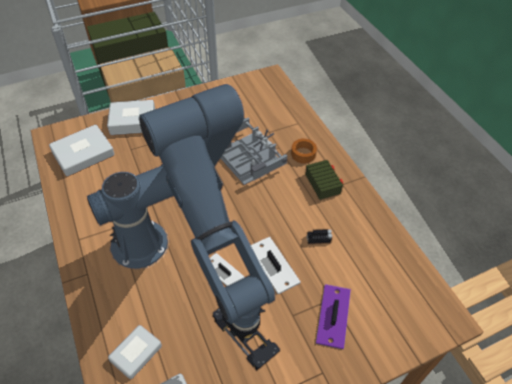

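Top view shows carrier at (193,188), module at (327,166), and three plate-like things: white large at (337,220), white partly hidden at (328,263), and purple at (406,191). The larger white one fits the description, so I'll confirm it in a crop.

```bash
cat > h.py <<'E'
import numpy as np, cv2
from rig import readout, capture, camera_model, bot, spot_in, regions_of
C={c:camera_model(c) for c in ("top","side")}
def proj(c,P):
    m=C[c];T=np.linalg.inv(m["pose"]);p=np.atleast_2d(P)@T[:3,:3].T+T[:3,3]
    s=np.c_[p[:,0],-p[:,1]]/-p[:,2:3];s=s*(1+m["k1"]*(s**2).sum(1,keepdims=True))
    K=m["camera_matrix"];return s*[K[0,0],K[1,1]]+[K[0,2],K[1,2]]
def ray(c,uv):
    m=C[c];K=m["camera_matrix"];d=(np.atleast_2d(uv)-[K[0,2],K[1,2]])/[K[0,0],K[1,1]];s=d.copy()
    for _ in range(9): s=d/(1+m["k1"]*(s**2).sum(1,keepdims=True))
    return m["pose"][:3,3],np.c_[s[:,0],-s[:,1],-np.ones(len(s))]@m["pose"][:3,:3].T
def atz(c,uv,z):
    o,d=ray(c,uv);return o+d*((z-o[2])/d[:,2])[:,None]
def tri(a,b):  # top px, side px
    (o1,d1),(o2,d2)=ray("top",a),ray("side",b);d1,d2=d1[0],d2[0]
    t=np.linalg.lstsq(np.c_[d1,-d2],o2-o1,rcond=None)[0]
    p,q=o1+t[0]*d1,o2+t[1]*d2;return (p+q)/2,np.linalg.norm(p-q)
def Rz(deg):
    a=np.radians(deg);return np.array([[np.cos(a),-np.sin(a),0],[np.sin(a),np.cos(a),0],[0,0,1]])
def crop(c,im,cen,half,s,pts=None):
    x,y=np.array(cen)-half
    x,y=int(x),int(y);o=cv2.resize(im[y:y+2*half,x:x+2*half],None,fx=s,fy=s,interpolation=cv2.INTER_CUBIC)
    if pts is not None:
        for p in (proj(c,pts)-[x,y]+.5)*s: cv2.circle(o,tuple(int(v) for v in p),2,(0,0,255),-1)
    return o
E
python3 - <<'E'
from h import *
t=cv2.imread("pics/top0.png");s=cv2.imread("pics/side0.png")
cv2.imwrite("pics/c0.png",np.hstack([crop("top",t,(193,188),50,4),crop("top",t,(340,225),50,4)]))
# plate candidates min-area rect
hsv=cv2.cvtColor(t,cv2.COLOR_BGR2HSV)
m=((hsv[...,1]<50)&(hsv[...,2]>200)).astype(np.uint8)
n,l,st,ce=cv2.connectedComponentsWithStats(m)
for i in range(1,n):
    if st[i,4]>150:
        r=cv2.minAreaRect(np.argwhere(l==i)[:,::-1].astype(np.float32));b=atz("top",cv2.boxPoints(r),.01)
        print(np.round(r[0]),np.round([np.linalg.norm(b[0]-b[1]),np.linalg.norm(b[1]-b[2])],3),np.round(b[:,:2].mean(0),3),np.round(b[:,:2],3).tolist())
E
```

```text
[337. 220.] [0.219 0.09 ] [ 0.419 -0.28 ] [[0.454, -0.168], [0.473, -0.386], [0.383, -0.392], [0.364, -0.175]]
[327. 268.] [0.154 0.066] [ 0.247 -0.238] [[0.248, -0.154], [0.308, -0.296], [0.247, -0.321], [0.187, -0.18]]
[ 74. 303.] [0.201 0.156] [0.146 0.681] [[0.073, 0.783], [0.266, 0.725], [0.217, 0.577], [0.026, 0.637]]
[104. 365.] [0.177 0.156] [-0.075  0.571] [[-0.011, 0.673], [0.015, 0.497], [-0.139, 0.47], [-0.164, 0.644]]
[379. 372.] [0.093 0.133] [-0.125 -0.406] [[-0.088, -0.333], [-0.045, -0.416], [-0.162, -0.479], [-0.205, -0.397]]
```

View pics/c0.png

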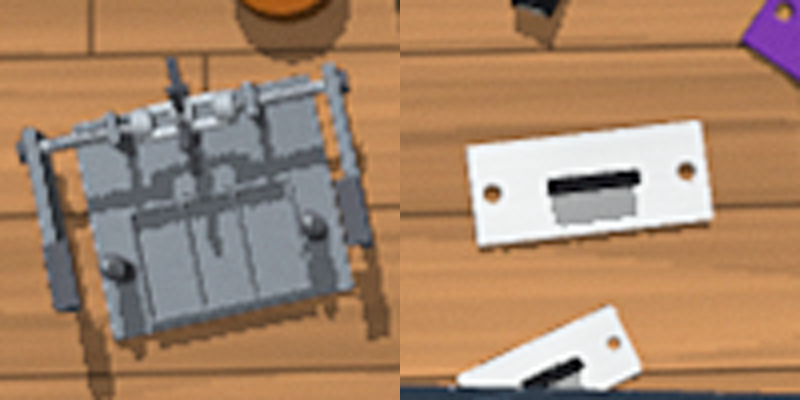

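Crop confirms the large white plate, about 219x90 mm at (337,220), with rib and two holes. The other white one is 66 mm wide, so it's a look-alike. Next: fit the unit and carrier poses.

```bash
cat >> h.py <<'E'
from scipy.optimize import minimize
def boxp(x0,x1,y0,y1,z0,z1): return np.array([[x,y,z] for x in(x0,x1) for y in(y0,y1) for z in(z0,z1)])
UNIT=[boxp(-.045,.045,-.02,.02,0,.03),boxp(-.028,.028,-.008,.008,.03,.058)]
PLATE=[boxp(-.045,.045,-.108,.108,0,.01),boxp(-.008,.008,-.04,.04,.01,.046)]
def sil(c,boxes,x,y,yaw,z=0,S=4):
    m=np.zeros((384*S,512*S),np.uint8)
    for b in boxes:
        p=proj(c,b@Rz(yaw).T+[x,y,z]);h=cv2.convexHull((p*S+S/2).astype(np.int32));cv2.fillConvexPoly(m,h,1)
    return cv2.resize(m.astype(np.float32),(512,384),interpolation=cv2.INTER_AREA)
def fit(boxes,masks,x,y,z=0,yaws=range(0,180,15)):
    def cost(v): return sum(np.minimum(sil(c,boxes,*v[:2],v[2]*1000,z),1).__sub__(m.astype(np.float32)).__abs__().sum()/m.sum() for c,m in masks.items())
    y0=min(yaws,key=lambda a:cost([x,y,a/1000]))
    r=minimize(cost,[x,y,y0/1000],method="Nelder-Mead",options=dict(initial_simplex=[[x,y,y0/1000],[x+.008,y,y0/1000],[x,y+.008,y0/1000],[x,y,y0/1000+.008]],maxiter=120))
    return np.round([*r.x[:2],r.x[2]*1000,r.fun],4)
def best(c,t,near,rad=.1):
    capture(c)
    for d in regions_of(c,t):
        m=d["mask"];v=np.argwhere(m).mean(0)[::-1]
        if np.linalg.norm(atz(c,v,.02)[0,:2]-near)<rad: return m
E
python3 - <<'E'
from h import *
ms={c:best(c,"unit0",(.617,-.255)) for c in C}
print({c:(None if m is None else m.sum()) for c,m in ms.items()})
for k in (["top"],["side"],["top","side"]): print(k,fit(UNIT,{c:ms[c] for c in k},.617,-.255))
mp={c:best(c,"plate",(.418,-.285)) for c in C}
for k in (["top"],["top","side"]):print(k,fit(PLATE,{c:mp[c] for c in k},.418,-.282))
t=capture("top");s=capture("side")
cv2.imwrite("pics/c1.png",np.hstack([crop("top",t,(327,166),25,8),crop("side",s,(250,155),50,4)]))
E
```

```text
{'top': np.int64(293), 'side': np.int64(352)}
['top'] [ 6.233000e-01 -2.515000e-01  1.613775e+02  1.052000e-01]
['side'] [ 6.226000e-01 -2.516000e-01  1.619286e+02  8.520000e-02]
['top', 'side'] [  0.6236  -0.2515 161.2507   0.1971]
['top'] [ 0.4196 -0.2828  5.5443  0.0791]
['top', 'side'] [ 0.4208 -0.2831  4.5614  0.1834]
```

View pics/c1.png

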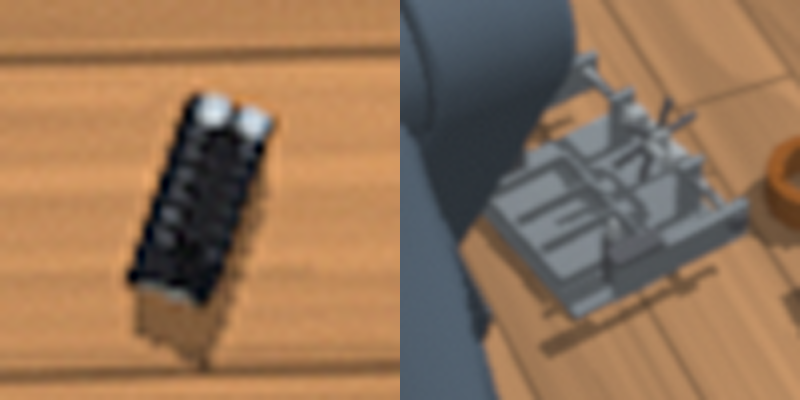

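Unit: both views agree, at (0.623,-0.2515), yaw 161.5°. Plate: about (0.419,-0.281), yaw 5°. Moving over the unit, and out of the cameras' way.

```bash
cat >> h.py <<'E'
def plan(x,y,z,psi):
    s=readout.read_state();R=s["tcp_rot"];cur=np.degrees(np.arctan2(R[1,0],R[0,0]))
    d=(cur-psi+180)%360-180
    c,sn=np.cos(np.radians(psi)),np.sin(np.radians(psi))
    Rt=np.array([[c,sn,0],[sn,-c,0],[0,0,-1]]);sh=Rt.T@(np.array([x,y,z])-s["position"])*100
    e=np.degrees(cv2.Rodrigues(R.T@Rt)[0].ravel())
    print("at",np.round(s["position"],4),"psi %.2f"%cur,"rotvec",np.round(e,2),"then shift cm",np.round(sh,2),"F",np.round(s["force"],1),"open %.3f"%s["opening"],"t %.1f"%s["time_s"])
E
python3 -c "
from h import *
plan(.623,-.2515,.22,-18.5)"
```

```text
at [ 0.1745 -0.6002  0.2226] psi 16.21 rotvec [ 0.    0.   34.71] then shift cm [ 31.47 -47.3    0.26] F [ 0.3 -0.3  0.8] open 1.003 t 1.4
```

send_rows --moves '[[[0, 0, 6.94, 0, 0, 0, 1], [0, 0, 6.94, 0, 0, 0, 1], [0, 0, 6.94, 0, 0, 0, 1], [0, 0, 6.94, 0, 0, 0, 1], [0, 0, 6.95, 0, 0, 0, 1]]]'

```text
time_s: 1.9
position: [0.1744, -0.6001, 0.2225]
tcp_rot: [[0.947, -0.322, -0.0], [-0.322, -0.947, 0.0], [-0.0, -0.0, -1.0]]
force: [-1.2, -0.2, -0.1]
opening: 1.003
```

send_rows --moves '[[[0, 0, 0, 2.1, -3.15, 0, 1], [0, 0, 0, 2.1, -3.15, 0, 1], [0, 0, 0, 2.1, -3.15, 0, 1], [0, 0, 0, 2.1, -3.15, 0, 1], [0, 0, 0, 2.1, -3.15, 0, 1]]]'

```text
time_s: 2.4
position: [0.325, -0.4832, 0.2227]
tcp_rot: [[0.948, -0.318, 0.0], [-0.318, -0.948, -0.0], [0.0, 0.0, -1.0]]
force: [0.1, -1.1, -0.4]
opening: 0.998
```

send_rows --moves '[[[0, 0, 0, 2.1, -3.15, 0, 1], [0, 0, 0, 2.1, -3.15, 0, 1], [0, 0, 0, 2.1, -3.15, 0, 1], [0, 0, 0, 2.1, -3.15, 0, 1], [0, 0, 0, 2.1, -3.15, 0, 1]]]'

```text
time_s: 2.9
position: [0.4747, -0.3671, 0.2227]
tcp_rot: [[0.948, -0.317, 0.0], [-0.317, -0.948, -0.0], [0.0, 0.0, -1.0]]
force: [0.0, -0.2, -0.5]
opening: 0.997
```

send_rows --moves '[[[0, 0, 0, 2.1, -3.15, 0, 1], [0, 0, 0, 2.1, -3.15, 0, 1], [0, 0, 0, 2.1, -3.15, 0, 1], [0, 0, 0, 2.1, -3.15, 0, 1], [0, 0, 0, 2.1, -3.15, 0, 1]]]'

```text
time_s: 3.4
position: [0.6243, -0.2509, 0.2226]
tcp_rot: [[0.948, -0.317, 0.0], [-0.317, -0.948, -0.0], [0.0, 0.0, -1.0]]
force: [0.5, 0.4, 0.3]
opening: 1.0
```

Run:
```python
from h import *
plan(.623,-.2515,.22,-18.5)
t=capture("top");s=capture("side");cv2.imwrite("pics/top1.png",t);cv2.imwrite("pics/side1.png",s)
for c in C:
  for d in spot_in(c,"unit0"): print(c,round(d["p"],2),np.round(d["location"],3))
cv2.imwrite("pics/c2.png",np.hstack([cv2.resize(s,None,fx=.8,fy=.8)[:307],cv2.resize(crop("side",s,(245,158),50,4),(307,307))]))
```

```text
at [ 0.6243 -0.2509  0.2226] psi -18.50 rotvec [ 0.01 -0.   -0.  ] then shift cm [-0.1   0.09  0.26] F [0.5 0.4 0.3] open 1.000 t 3.4
side 0.56 [ 0.618 -0.258  0.032]
side 0.19 [0.618 0.245 0.076]
```

View pics/c2.png

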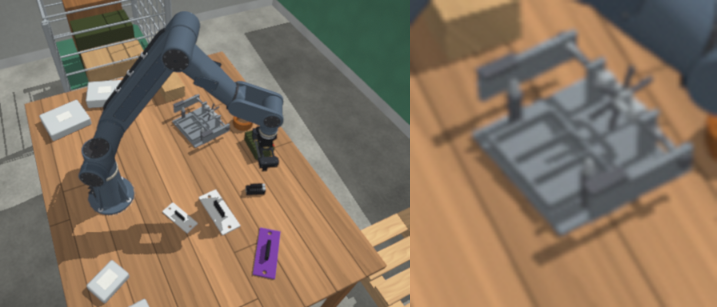

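Only one module is on the table. Grasping it, then making the carrier overlay.

send_rows --moves '[[[0, 0, 0, -0.1, 0.09, 3, 1], [0, 0, 0, 0, 0, 4, 1], [0, 0, 0, 0, 0, 4, 1], [0, 0, 0, 0, 0, 3, 1], [0, 0, 0, 0, 0, 2, 1]]]'

```text
time_s: 4.1
position: [0.6191, -0.2533, 0.0599]
tcp_rot: [[0.948, -0.319, -0.004], [-0.319, -0.948, 0.002], [-0.005, -0.001, -1.0]]
force: [0.5, 0.0, 0.8]
opening: 1.001
```

send_rows --moves '[[[0, 0, 0, 0, 0, 1.5, 1], [0, 0, 0, 0, 0, 1.3, 1], [0, 0, 0, 0, 0, 0, 1], [0, 0, 0, 0, 0, 0, -1], [0, 0, 0, 0, 0, 0, -1]]]'

```text
time_s: 4.6
position: [0.6228, -0.2532, 0.0359]
tcp_rot: [[0.948, -0.317, 0.002], [-0.317, -0.948, -0.001], [0.003, 0.001, -1.0]]
force: [-0.6, 0.7, -0.1]
opening: 0.893
```

send_rows --moves '[[[0, 0, 0, 0, 0, 0, -1], [0, 0, 0, 0, 0, 0, -1], [0, 0, 0, 0, 0, 0, -1], [0, 0, 0, 0, 0, 0, -1], [0, 0, 0, 0, 0, 0, -1]]]'

```text
time_s: 5.1
position: [0.6219, -0.2526, 0.0346]
tcp_rot: [[0.948, -0.317, 0.0], [-0.317, -0.948, -0.0], [0.0, 0.0, -1.0]]
force: [0.1, -0.2, -1.3]
opening: 0.445
```

Run:
```python
from h import *
plan(.623,-.2515,.034,-18.5)
t=cv2.imread("pics/top1.png");s=cv2.imread("pics/side1.png")
a=atz("top",[[172.5,204.25],[221,193.5]],.094);print(a)
d=a[0]-a[1];print(np.linalg.norm(d),"yaw",np.degrees(np.arctan2(-d[0],d[1])),a.mean(0))
yaw=np.degrees(np.arctan2(-d[0],d[1]));c=a.mean(0)[:2]
P=[[0,90,96],[0,-90,96],[49,71,28],[49,-71,28],[-49,71,28],[-49,-71,28],[-49,24,28],[-49,-24,28],[118,62,90],[118,-62,90],[118,0,125],[0,119,95],[0,-119,95]]
W=np.array(P)/1000@Rz(yaw).T+[*c,0]
cv2.imwrite("pics/c3.png",np.hstack([crop("top",t,(193,188),42,6,W),crop("top",t,(193,188),42,3)[:0].reshape(0,0,3) if 0 else np.zeros((504,2,3),np.uint8)]) if 0 else np.hstack([crop("top",t,(193,188),44,4.5 and 4,W),crop("side",s,(248,152),44,4,W)]))
```

```text
at [ 0.6219 -0.2526  0.0346] psi -18.50 rotvec [ 0.   -0.01 -0.  ] then shift cm [ 0.07 -0.14  0.06] F [ 0.1 -0.2 -1.3] open 0.445 t 5.1
[[0.48615856 0.30490054 0.094     ]
 [0.51941119 0.13560904 0.094     ]]
0.17252637049055086 yaw 11.112697782200847 [0.50278488 0.22025479 0.094     ]
```

View pics/c3.png

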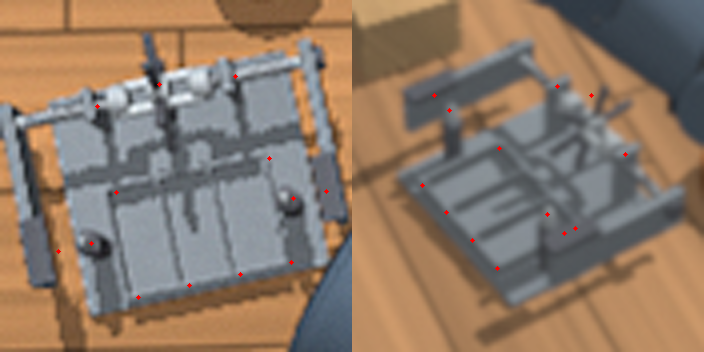

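send_rows --moves '[[[0, 0, 0, 0, 0, 0, -1], [0, 0, 0, 0, 0, 0, -1], [0, 0, 0, 0, 0, 0, -1], [0, 0, 0, 0, 0, 0, -1], [0, 0, 0, 0, 0, 0, -1]]]'

```text
time_s: 5.6
position: [0.6218, -0.2523, 0.0344]
tcp_rot: [[0.948, -0.317, -0.0], [-0.317, -0.948, 0.0], [-0.0, -0.0, -1.0]]
force: [-0.7, 1.0, -0.9]
opening: 0.185
```

send_rows --moves '[[[0, 0, 0, 0, 0, -2, -1], [0, 0, 0, 0, 0, -4, -1], [0, 0, 0, 0, 0, -5, -1], [0, 0, 0, 0, 0, -4, -1], [0, 0, 0, 0, 0, -3, -1]]]'

```text
time_s: 6.1
position: [0.6224, -0.2532, 0.2174]
tcp_rot: [[0.948, -0.317, 0.003], [-0.317, -0.948, -0.002], [0.003, 0.001, -1.0]]
force: [2.0, 0.7, -1.9]
opening: 0.183
```

```bash
cat > carr.py <<'E'
from h import *
def box_lines(x0,x1,y0,y1,z): return [((x0,y0,z),(x1,y0,z)),((x0,y1,z),(x1,y1,z)),((x0,y0,z),(x0,y1,z)),((x1,y0,z),(x1,y1,z))]
L=[]
for b in(-48,0,48): L+=box_lines(-49,49,b-23,b+23,28)+box_lines(-49,49,b-23,b+23,10)
for s in(-1,1):
    L+=[((-30,s*119,95),(30,s*119,95)),((-30,s*130,95),(30,s*130,95)),((-30,s*119,95),(-30,s*130,95))]
def pinlines(cam,c,yaw):
    out=[];o=C[cam]["pose"][:3,3]
    for s in(-1,1):
        p=Rz(yaw)@[0,s*.09,0]+[*c,0];v=(p-o)[:2];n=np.array([-v[1],v[0]])/np.linalg.norm(v);n=np.array([*n,0])
        for r0,z0,r1,z1 in((.0115,.02,.0115,.072),(.007,.072,.007,.086),(.007,.086,.0025,.096)):
            for k in(-1,1): out.append((p+k*n*r0+[0,0,z0],p+k*n*r1+[0,0,z1]))
    return out
def score(v,G,cams,pin=1,lines=L):
    x,y,yaw=v;tot=0
    for cam in cams:
        S=[(Rz(yaw)@(np.array(a)/1000)+[x,y,0],Rz(yaw)@(np.array(b)/1000)+[x,y,0]) for a,b in lines]
        if pin:S+=pinlines(cam,(x,y),yaw)
        for a,b in S:
            p=proj(cam,np.linspace(a,b,15));d=p[-1]-p[0];l=np.hypot(*d)+1e-6;n=np.array([-d[1],d[0]])/l
            gx,gy=[cv2.remap(g,p[:,0].astype(np.float32)[None],p[:,1].astype(np.float32)[None],cv2.INTER_LINEAR)[0] for g in G[cam]]
            tot+=np.abs((gx*n[0]+gy*n[1])).mean()*min(l,30)
    return tot
E
python3 - <<'E'
from carr import *
plan(.623,-.2515,.034,-18.5)
G={}
for c in C:
    im=cv2.GaussianBlur(cv2.imread(f"pics/{c}1.png"),(0,0),.7).astype(np.float32).mean(2)
    G[c]=(cv2.Sobel(im,cv2.CV_32F,1,0)/8,cv2.Sobel(im,cv2.CV_32F,0,1)/8)
for cams in(["top"],["side"],["top","side"]):
    g=[(score((x,y,a),G,cams),x,y,a) for x in np.arange(.488,.52,.002) for y in np.arange(.205,.237,.002) for a in np.arange(8,17,1.)] if len(cams)<3 else []
    g.sort(reverse=True);print(cams,[np.round(k,3).tolist() for k in g[:4]])
    b=g[0][1:]
    r=minimize(lambda v:-score((v[0],v[1],v[2]*1000),G,cams),[b[0],b[1],b[2]/1000],method="Nelder-Mead",options=dict(initial_simplex=[[b[0]+i,b[1]+j,b[2]/1000+k] for i,j,k in((0,0,0),(.001,0,0),(0,.001,0),(0,0,.0006))]))
    print(np.round(r.x*[1,1,1000],4),r.fun)
E
```

```text
at [ 0.6224 -0.2532  0.2174] psi -18.51 rotvec [ 0.06 -0.17 -0.01] then shift cm [ 0.   -0.18 18.34] F [ 2.   0.7 -1.9] open 0.183 t 6.1
['top'] [[5879.384, 0.504, 0.225, 12.0], [5877.287, 0.504, 0.223, 11.0], [5875.954, 0.504, 0.225, 11.0], [5875.281, 0.504, 0.223, 10.0]]
[ 0.5038  0.224  11.1509] -6007.982215697019
['side'] [[4026.601, 0.508, 0.227, 11.0], [4025.768, 0.506, 0.227, 11.0], [4022.044, 0.508, 0.227, 10.0], [4011.193, 0.506, 0.227, 12.0]]
[ 0.5066  0.2265 11.1413] -4049.0474076889805
['top', 'side'] [[9798.113, 0.504, 0.225, 12.0], [9795.739, 0.504, 0.225, 11.0], [9719.586, 0.504, 0.225, 10.0], [9644.934, 0.504, 0.225, 13.0]]
[ 0.5041  0.2245 11.4778] -9849.010576205348
```

Run:
```python
from carr import *
plan(.505,.2248,.2174,11.3)
o=[]
for cam,cen in(("top",(193,188)),("side",(248,152))):
    im=cv2.imread(f"pics/{cam}1.png");x0,y0=cen[0]-44,cen[1]-44;S=4.5
    k=cv2.resize(im[y0:y0+88,x0:x0+88],None,fx=S,fy=S,interpolation=cv2.INTER_CUBIC)
    v=(.505,.2248,11.3)
    for a,b in [tuple(Rz(v[2])@(np.array(q)/1000)+[v[0],v[1],0] for q in l) for l in L if l[0][2]!=10 and l[1][2]!=10]+pinlines(cam,v[:2],v[2]):
        p=(proj(cam,[a,b])-[x0,y0]+.5)*S;cv2.line(k,tuple(p[0].astype(int)),tuple(p[1].astype(int)),(0,0,255),1)
    o.append(k)
cv2.imwrite("pics/c4.png",np.hstack(o))
```

```text
at [ 0.6224 -0.2532  0.2174] psi -18.51 rotvec [  0.11  -0.15 -29.81] then shift cm [ -2.15 -49.17  -0.  ] F [ 2.   0.7 -1.9] open 0.183 t 6.1
```

View pics/c4.png

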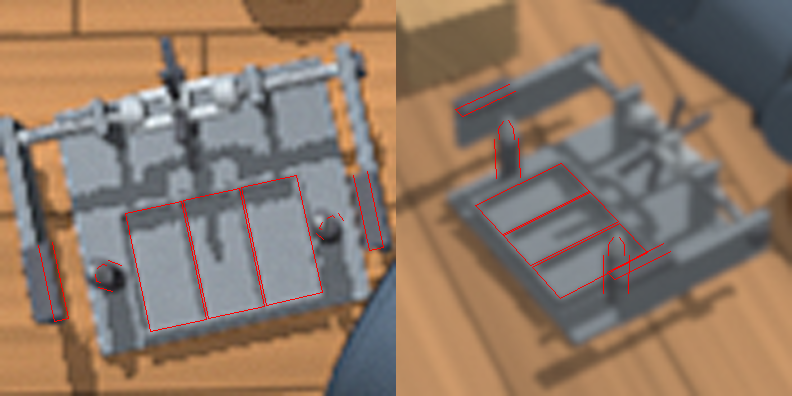

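Overlay fits both views within about 1 px. Carrying the unit over the middle bay.

send_rows --moves '[[[0, 0, -5.96, 0, 0, 0, -1], [0, 0, -5.96, 0, 0, 0, -1], [0, 0, -5.96, 0, 0, 0, -1], [0, 0, -5.96, 0, 0, 0, -1], [0, 0, -5.96, 0, 0, 0, -1]]]'

```text
time_s: 6.6
position: [0.6212, -0.2525, 0.2137]
tcp_rot: [[0.98, 0.2, -0.002], [0.2, -0.98, 0.0], [-0.001, -0.001, -1.0]]
force: [-0.1, -0.8, -1.0]
opening: 0.18
```

send_rows --moves '[[[0, 0, 0, -0.15, -3.28, 0, -1], [0, 0, 0, -0.15, -3.28, 0, -1], [0, 0, 0, -0.15, -3.28, 0, -1], [0, 0, 0, -0.15, -3.28, 0, -1], [0, 0, 0, -0.15, -3.28, 0, -1]]]'

```text
time_s: 7.1
position: [0.5814, -0.0921, 0.2139]
tcp_rot: [[0.981, 0.196, -0.001], [0.196, -0.981, 0.0], [-0.001, -0.0, -1.0]]
force: [-0.2, -0.5, -1.0]
opening: 0.185
```

send_rows --moves '[[[0, 0, 0, -0.15, -3.28, 0, -1], [0, 0, 0, -0.15, -3.28, 0, -1], [0, 0, 0, -0.15, -3.28, 0, -1], [0, 0, 0, -0.15, -3.28, 0, -1], [0, 0, 0, -0.15, -3.28, 0, -1]]]'

```text
time_s: 7.6
position: [0.5421, 0.0671, 0.2142]
tcp_rot: [[0.981, 0.196, -0.001], [0.196, -0.981, -0.0], [-0.001, 0.0, -1.0]]
force: [-0.4, -0.7, -2.9]
opening: 0.184
```

send_rows --moves '[[[0, 0, 0, -0.15, -3.28, 0, -1], [0, 0, 0, -0.15, -3.28, 0, -1], [0, 0, 0, -0.15, -3.28, 0, -1], [0, 0, 0, -0.15, -3.28, 0, -1], [0, 0, 0, -0.15, -3.28, 0, -1]]]'

```text
time_s: 8.1
position: [0.5026, 0.2264, 0.2141]
tcp_rot: [[0.981, 0.196, -0.001], [0.196, -0.981, -0.001], [-0.001, 0.0, -1.0]]
force: [0.5, -0.3, -2.6]
opening: 0.178
```

send_rows --moves '[[[0, 0, 0, 0, 0, 2, -1], [0, 0, 0, 0, 0, 2, -1], [0, 0, 0, 0, 0, 1, -1], [0, 0, 0, 0, 0, 0, -1], [0, 0, 0, 0, 0, 0, -1]]]'

```text
time_s: 8.6
position: [0.5039, 0.2252, 0.1647]
tcp_rot: [[0.981, 0.195, 0.0], [0.195, -0.981, -0.0], [0.0, 0.0, -1.0]]
force: [-0.2, -0.3, -2.1]
opening: 0.182
```

Run:
```python
from h import *
plan(.504,.2245,.09,11.3)
t=capture("top");s=capture("side");cv2.imwrite("pics/top2.png",t);cv2.imwrite("pics/side2.png",s)
for c in C:
    m=best(c,"unit0",(.5,.22),.2)
    p=readout.read_state()["position"]
    if m is not None: print(c,m.sum(),fit(UNIT,{c:m},p[0],p[1],p[2]-.034,[11.3,191.3]))
x=proj("side",[p])[0]
cv2.imwrite("pics/c5.png",np.hstack([crop("top",t,(193,188),44,4.5),crop("side",s,(248,142),44,4.5)]))
```

```text
at [0.5039 0.2252 0.1647] psi 11.26 rotvec [ 0.01 -0.01 -0.04] then shift cm [0.   0.07 7.47] F [-0.2 -0.3 -2.1] open 0.182 t 8.6
side 220 [ 0.5066  0.2203 15.3629  0.5287]
```

View pics/c5.png

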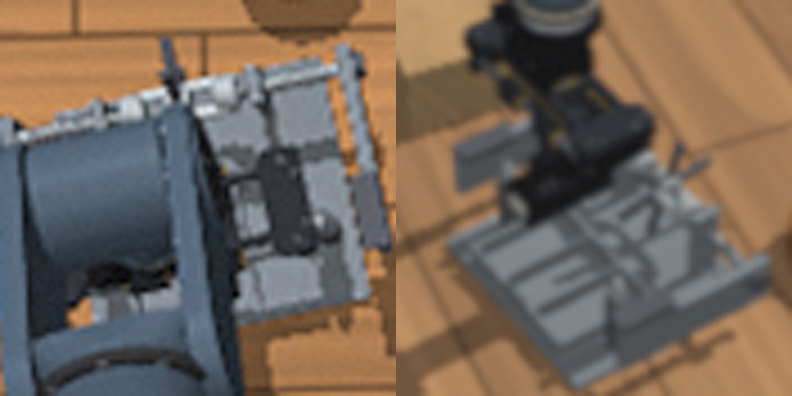

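send_rows --moves '[[[0, 0, 0, 0, 0.05, 3, -1], [0, 0, 0, 0, 0, 3, -1], [0, 0, 0, 0, 0, 2, -1], [0, 0, 0, 0, 0, 1, -1], [0, 0, 0, 0, 0, 0, -1]]]'

```text
time_s: 9.4
position: [0.503, 0.2248, 0.0736]
tcp_rot: [[0.981, 0.196, -0.002], [0.196, -0.981, -0.001], [-0.002, 0.0, -1.0]]
force: [-0.0, 0.2, -2.7]
opening: 0.186
```

send_rows --moves '[[[0, 0, 0, 0, 0, 0.4, -1], [0, 0, 0, 0, 0, 0.4, -1], [0, 0, 0, 0, 0, 0.4, -1], [0, 0, 0, 0, 0, 0.4, -1], [0, 0, 0, 0, 0, 0, -1]]]'

```text
time_s: 9.9
position: [0.5042, 0.226, 0.0615]
tcp_rot: [[0.981, 0.196, 0.002], [0.196, -0.981, 0.002], [0.003, -0.001, -1.0]]
force: [-4.0, 2.3, 16.5]
opening: 0.181
```

Run:
```python
from h import *
s=readout.read_state();R=s["tcp_rot"]
print("F tool",R.T@s["force"],"M tool",R.T@s["moment"]);plan(.504,.2245,.07,11.3)
t=capture("top");im=capture("side")
P=boxp(-.045,.045,-.02,.02,0,.03)@s["tcp_rot"].T*[1,1,1]
P=boxp(-.045,.045,-.02,.02,0,.03)@Rz(11.3).T+s["position"]-[0,0,.0345]
o=[]
W=np.array([[x,y,28] for x in(-49,49) for y in(-71,-24,24,71)])/1000@Rz(11.3).T+[.504,.2245,0]
cv2.imwrite("pics/c6.png",np.hstack([crop("side",im,(240,150),28,7,P),crop("side",im,(240,150),28,7)]))
```

```text
F tool [ -3.37831754  -3.07250214 -16.49303023] M tool [ 0.23385527 -0.62458746  0.07853821]
at [0.5042 0.226  0.0615] psi 11.28 rotvec [-0.06 -0.16 -0.02] then shift cm [-0.05  0.15 -0.85] F [-4.   2.3 16.5] open 0.181 t 9.9
```

View pics/c6.png

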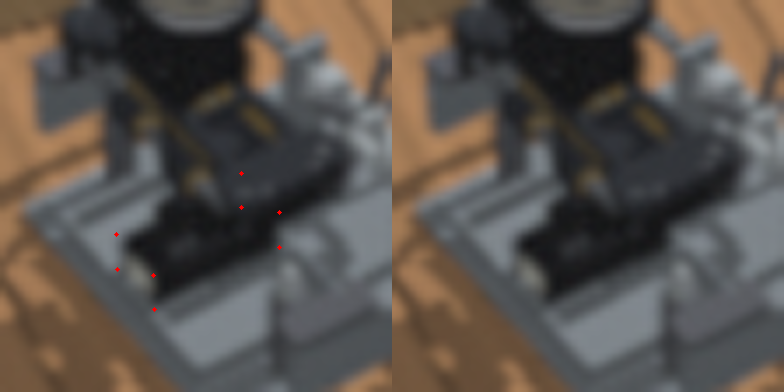

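Unit landed on a bay wall (bottom about 27 mm). Lifting slightly and searching +y.

send_rows --moves '[[[0, 0, 0, 0, 0, -0.4, -1], [0, 0, 0, 0, -0.15, 0, -1], [0, 0, 0, 0, 0, 0, -1], [0, 0, 0, 0, 0, 0.4, -1], [0, 0, 0, 0, 0, 0, -1]]]'

```text
time_s: 10.5
position: [0.5031, 0.2267, 0.0578]
tcp_rot: [[0.981, 0.195, -0.001], [0.195, -0.981, 0.0], [-0.0, -0.001, -1.0]]
force: [0.6, 1.1, -2.9]
opening: 0.186
```

```bash
cat >> h.py <<'E'
def fm():
    s=readout.read_state();R=s["tcp_rot"];print("pos",np.round(s["position"],4),"Ft",np.round(R.T@s["force"],1),"Mt",np.round(R.T@s["moment"],2),"t",s["time_s"])
E
python3 -c "
from h import *
fm()
plan(.504,.2245,.07,11.3)"
```

```text
pos [0.5031 0.2267 0.0578] Ft [ 0.8 -1.   2.9] Mt [0.34 0.12 0.04] t 10.5
at [0.5031 0.2267 0.0578] psi 11.26 rotvec [-0.03  0.02 -0.04] then shift cm [ 0.04  0.23 -1.22] F [ 0.6  1.1 -2.9] open 0.186 t 10.5
```

send_rows --moves '[[[0, 0, 0, 0, 0, 0.4, -1], [0, 0, 0, 0, 0, 0.3, -1], [0, 0, 0, 0, 0, 0.2, -1], [0, 0, 0, 0, 0, 0.2, -1], [0, 0, 0, 0, 0, 0.1, -1]]]'

```text
time_s: 11.0
position: [0.5032, 0.2266, 0.0463]
tcp_rot: [[0.981, 0.196, -0.0], [0.196, -0.981, 0.0], [-0.0, -0.0, -1.0]]
force: [-0.7, 3.2, -1.0]
opening: 0.18
```

```bash
python3 -c "
from h import *
fm()"
```

```text
pos [0.5032 0.2266 0.0463] Ft [-0.  -3.2  1. ] Mt [0.56 0.03 0.14] t 11.0
```

send_rows --moves '[[[0, 0, 0, 0, -0.1, 0, -1], [0, 0, 0, 0, 0, 0.15, -1], [0, 0, 0, 0, 0, 0.1, -1], [0, 0, 0, 0, 0, 0, -1], [0, 0, 0, 0, 0, 0, -1]]]'

```text
time_s: 11.5
position: [0.5031, 0.2271, 0.0443]
tcp_rot: [[0.981, 0.196, 0.0], [0.196, -0.981, -0.0], [-0.0, 0.0, -1.0]]
force: [-1.2, -1.0, -0.3]
opening: 0.18
```

```bash
python3 -c "
from h import *
fm()"
```

```text
pos [0.5031 0.2271 0.0443] Ft [-1.4  0.7  0.3] Mt [-0.18 -0.04 -0.01] t 11.5
```

Seated on the floor. While holding it, I'll probe the bay walls gently to refine the carrier position for the plate.

send_rows --moves '[[[0, 0, 0, 0, 0, -0.3, -1], [0, 0, 0, 0, -0.15, 0, -1], [0, 0, 0, 0, -0.15, 0, -1], [0, 0, 0, 0, -0.15, 0, -1], [0, 0, 0, 0, -0.1, 0, -1]]]'

```text
time_s: 12.0
position: [0.5019, 0.2326, 0.047]
tcp_rot: [[0.98, 0.197, -0.0], [0.197, -0.98, -0.001], [-0.0, 0.001, -1.0]]
force: [0.7, -5.0, -1.3]
opening: 0.181
```

```bash
python3 -c "
from h import *
fm()"
```

```text
pos [0.5019 0.2326 0.047 ] Ft [-0.3  5.   1.3] Mt [-0.89  0.09  0.12] t 12.0
```

send_rows --moves '[[[0, 0, 0, 0, 0.2, 0, -1], [0, 0, 0, 0, 0.25, 0, -1], [0, 0, 0, 0, 0.2, 0, -1], [0, 0, 0, 0, 0.2, 0, -1], [0, 0, 0, 0, 0.1, 0, -1]]]'

```text
time_s: 12.5
position: [0.5033, 0.2261, 0.0472]
tcp_rot: [[0.981, 0.192, -0.001], [0.192, -0.981, 0.005], [0.0, -0.005, -1.0]]
force: [-1.8, 13.1, -1.7]
opening: 0.183
```

```bash
python3 -c "
from h import *
fm()"
```

```text
pos [0.5033 0.2261 0.0472] Ft [  0.8 -13.2   1.8] Mt [ 2.65 -0.02  0.04] t 12.5
```

send_rows --moves '[[[0, 0, 0, 0, -0.3, 0, -1], [0, 0, 0, 0.2, 0, 0, -1], [0, 0, 0, 0.2, 0, 0, -1], [0, 0, 0, 0.2, 0, 0, -1], [0, 0, 0, 0, 0, 0, -1]]]'

```text
time_s: 13.0
position: [0.5093, 0.2277, 0.0469]
tcp_rot: [[0.981, 0.195, -0.0], [0.195, -0.981, 0.0], [-0.0, -0.0, -1.0]]
force: [-0.2, 1.8, -2.0]
opening: 0.182
```

```bash
python3 -c "
from h import *
fm()"
```

```text
pos [0.5093 0.2277 0.0469] Ft [ 0.1 -1.8  2. ] Mt [ 0.47 -0.05  0.07] t 13.0
```

send_rows --moves '[[[0, 0, 0, -0.3, 0, 0, -1], [0, 0, 0, -0.3, 0, 0, -1], [0, 0, 0, -0.3, 0, 0, -1], [0, 0, 0, -0.2, 0, 0, -1], [0, 0, 0, 0, 0, 0, -1]]]'

```text
time_s: 13.5
position: [0.5026, 0.2263, 0.048]
tcp_rot: [[0.981, 0.195, 0.01], [0.195, -0.981, 0.002], [0.01, -0.0, -1.0]]
force: [5.1, 4.2, -3.5]
opening: 0.179
```

```bash
python3 -c "
from h import *
fm()"
```

```text
pos [0.5026 0.2263 0.048 ] Ft [ 5.8 -3.1  3.5] Mt [0.51 1.29 0.14] t 13.5
```

```bash
python3 -c "
from h import *
plan(.5061,.2298,.0443,11.3)"
```

```text
at [0.5026 0.2263 0.048 ] psi 11.27 rotvec [-0.02 -0.58 -0.03] then shift cm [ 0.41 -0.27  0.37] F [ 5.1  4.2 -3.5] open 0.179 t 13.5
```

send_rows --moves '[[[0, 0, 0, 0.3, -0.1, 0, -1], [0, 0, 0, 0.3, -0.1, 0, -1], [0, 0, 0, 0, 0, 0.2, -1], [0, 0, 0, 0, 0, 0.1, -1], [0, 0, 0, 0, 0, 0, -1]]]'

```text
time_s: 14.0
position: [0.5028, 0.2282, 0.0442]
tcp_rot: [[0.981, 0.196, -0.002], [0.196, -0.981, -0.001], [-0.002, 0.0, -1.0]]
force: [-2.2, -0.7, 2.4]
opening: 0.182
```

```bash
python3 -c "
from h import *
fm()"
```

```text
pos [0.5028 0.2282 0.0442] Ft [-2.3  0.2 -2.4] Mt [-0.08 -0.21  0.03] t 14.0
```

send_rows --moves '[[[0, 0, 0, 0, 0, 0, 0.5], [0, 0, 0, 0, 0, 0, 0.5], [0, 0, 0, 0, 0, 0, 0.5], [0, 0, 0, 0, 0, 0, 0.5], [0, 0, 0, 0, 0, 0, 0.5]]]'

```text
time_s: 14.5
position: [0.5038, 0.2286, 0.044]
tcp_rot: [[0.981, 0.196, -0.0], [0.196, -0.981, -0.0], [-0.0, 0.0, -1.0]]
force: [1.0, -1.4, -0.2]
opening: 0.547
```

send_rows --moves '[[[0, 0, 0, 0, 0, -2, 0.5], [0, 0, 0, 0, 0, -4, 0.5], [0, 0, 0, 0, 0, -5, 0.5], [0, 0, 0, 0, 0, -5, 0.5], [0, 0, 0, 0, 0, -3, 0.5]]]'

```text
time_s: 15.0
position: [0.5053, 0.229, 0.2381]
tcp_rot: [[0.981, 0.196, 0.006], [0.196, -0.981, 0.001], [0.006, -0.0, -1.0]]
force: [0.4, 0.9, -0.9]
opening: 0.749
```

send_rows --moves '[[[0, 0, -8.37, 0, 0, 0, 1], [0, 0, -8.37, 0, 0, 0, 1], [0, 0, -8.37, 0, 0, 0, 1], [0, 0, -8.37, 0, 0, 0, 1], [0, 0, -8.37, 0, 0, 0, 1]]]'

```text
time_s: 15.5
position: [0.5036, 0.2286, 0.234]
tcp_rot: [[0.595, 0.804, -0.0], [0.804, -0.595, -0.0], [-0.0, -0.0, -1.0]]
force: [0.1, 1.1, 0.5]
opening: 0.992
```

send_rows --moves '[[[0, 0, -8.37, 0, 0, 0, 1], [0, 0, -8.37, 0, 0, 0, 1], [0, 0, -8.37, 0, 0, 0, 1], [0, 0, -8.37, 0, 0, 0, 1], [0, 0, -8.37, 0, 0, 0, 1]]]'

```text
time_s: 16.0
position: [0.5036, 0.2286, 0.2339]
tcp_rot: [[-0.093, 0.996, -0.0], [0.996, 0.093, -0.0], [-0.0, -0.0, -1.0]]
force: [-0.4, -0.1, 0.2]
opening: 1.0
```

Run:
```python
from h import *
t=capture("top");s=capture("side");cv2.imwrite("pics/top3.png",t)
hsv=cv2.cvtColor(t,cv2.COLOR_BGR2HSV)
m=((hsv[...,1]<50)&(hsv[...,2]>200)).astype(np.uint8)
n,l,st,ce=cv2.connectedComponentsWithStats(m)
for i in range(1,n):
    if st[i,4]>150 and ce[i][0]>250:
        r=cv2.minAreaRect(np.argwhere(l==i)[:,::-1].astype(np.float32));b=atz("top",cv2.boxPoints(r),.01)
        print(np.round(r[0]),np.round(b[:,:2].mean(0),4),np.round(b[:,:2],3).tolist())
# rib dark blob both views
for c,im in(("top",t),("side",s)):
    # full white+rib silhouettes of the plate
    h2=cv2.cvtColor(im,cv2.COLOR_BGR2HSV);q=proj(c,[[.419,-.282,.01]])[0].astype(int)
    mm=best(c,"plate",(.42,-.282))
    if mm is not None: print(c,fit(PLATE,{c:mm},.42,-.282,0,[5]))
plan(.419,-.282,.22,95)
```

```text
[337. 220.] [ 0.4188 -0.2804] [[0.454, -0.168], [0.473, -0.386], [0.383, -0.392], [0.365, -0.175]]
[327. 268.] [ 0.2474 -0.2368] [[0.247, -0.152], [0.308, -0.296], [0.248, -0.321], [0.187, -0.178]]
[441. 362.] [-0.096  -0.6304] [[-0.021, -0.545], [-0.002, -0.7], [-0.171, -0.715], [-0.189, -0.562]]
[379. 372.] [-0.1251 -0.4063] [[-0.088, -0.333], [-0.045, -0.416], [-0.162, -0.479], [-0.205, -0.397]]
top [ 0.4198 -0.2797  5.0396  0.0662]
side [ 0.4216 -0.2833  5.2325  0.0687]
at [0.5038 0.2286 0.234 ] psi 94.87 rotvec [-0.   -0.   -0.13] then shift cm [-50.13 -12.9    1.4 ] F [ 0.   0.3 -0.6] open 0.996 t 16.3
```

send_rows --moves '[[[0, 0, 0, -3.33, -0.85, 0, 1], [0, 0, 0, -3.33, -0.85, 0, 1], [0, 0, 0, -3.33, -0.85, 0, 1], [0, 0, 0, -3.33, -0.85, 0, 1], [0, 0, 0, -3.33, -0.85, 0, 1]]]'

```text
time_s: 16.8
position: [0.4757, 0.0579, 0.2342]
tcp_rot: [[-0.086, 0.996, 0.0], [0.996, 0.086, -0.0], [-0.0, 0.0, -1.0]]
force: [0.7, 0.1, -0.1]
opening: 0.999
```

send_rows --moves '[[[0, 0, 0, -3.33, -0.85, 0, 1], [0, 0, 0, -3.33, -0.85, 0, 1], [0, 0, 0, -3.33, -0.85, 0, 1], [0, 0, 0, -3.33, -0.85, 0, 1], [0, 0, 0, -3.33, -0.85, 0, 1]]]'

```text
time_s: 17.3
position: [0.4479, -0.1119, 0.2343]
tcp_rot: [[-0.085, 0.996, 0.001], [0.996, 0.085, -0.0], [-0.0, 0.001, -1.0]]
force: [1.3, 0.8, 0.1]
opening: 1.0
```

send_rows --moves '[[[0, 0, 0, -3.33, -0.85, 0, 1], [0, 0, 0, -3.33, -0.85, 0, 1], [0, 0, 0, -3.33, -0.85, 0, 1], [0, 0, 0, -3.33, -0.85, 0, 1], [0, 0, 0, -3.33, -0.85, 0, 1]]]'

```text
time_s: 17.8
position: [0.42, -0.2815, 0.2342]
tcp_rot: [[-0.085, 0.996, 0.0], [0.996, 0.085, -0.0], [-0.0, 0.0, -1.0]]
force: [0.3, 0.5, 0.5]
opening: 0.999
```

send_rows --moves '[[[0, 0, 0, 0, 0, 4, 1], [0, 0, 0, 0, 0, 4, 1], [0, 0, 0, 0, 0, 4, 1], [0, 0, 0, 0, 0, 3, 1], [0, 0, 0, 0, 0, 0, 1]]]'

```text
time_s: 18.3
position: [0.4182, -0.2781, 0.0807]
tcp_rot: [[-0.085, 0.996, -0.006], [0.996, 0.085, 0.006], [0.007, -0.005, -1.0]]
force: [-1.0, -0.8, -0.0]
opening: 0.998
```

Run:
```python
from h import *
plan(.42,-.281,.016,95.1)
t=capture("top");s=capture("side");cv2.imwrite("pics/top4.png",t);cv2.imwrite("pics/side4.png",s)
for c in C:
    m=best(c,"unit0",(.505,.228),.08)
    if m is not None: print(c,m.sum(),fit(UNIT,{c:m},.505,.228,.01,[11.3]))
W=UNIT[0]@Rz(11.3).T+[.5045,.2288,.01]
cv2.imwrite("pics/c7.png",np.hstack([crop("top",t,(193,188),44,4.5,W),crop("side",s,(248,142),44,4.5,W)]))
```

```text
at [ 0.4182 -0.2781  0.0807] psi 94.90 rotvec [-0.31 -0.39 -0.2 ] then shift cm [-0.3   0.16  6.47] F [-1.  -0.8 -0. ] open 0.998 t 18.3
top 306 [ 0.5024  0.2271 10.445   0.0741]
```

View pics/c7.png

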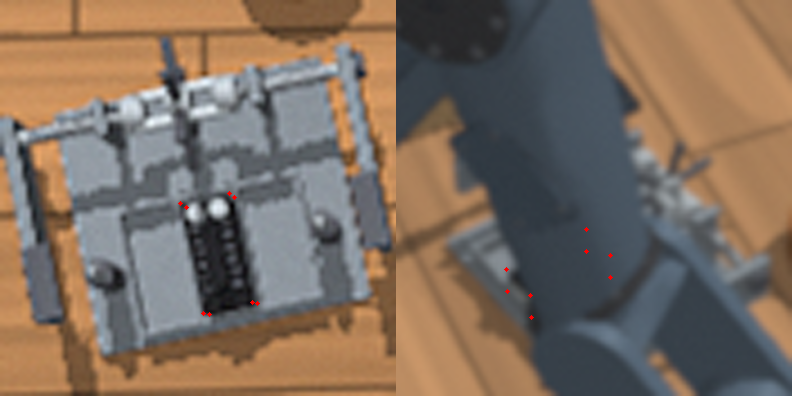

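Unit sits in the middle bay. Grasping the plate.

send_rows --moves '[[[0, 0, 0, 0, 0, 2.5, 1], [0, 0, 0, 0, 0, 2, 1], [0, 0, 0, 0, 0, 1.3, 1], [0, 0, 0, 0, 0, 0.9, 1], [0, 0, 0, 0, 0, 0, 1]]]'

```text
time_s: 19.1
position: [0.4202, -0.28, 0.0166]
tcp_rot: [[-0.087, 0.996, -0.001], [0.996, 0.087, 0.001], [0.001, -0.001, -1.0]]
force: [0.7, -0.1, -0.1]
opening: 1.004
```

send_rows --moves '[[[0, 0, 0, 0, 0, 0, -1], [0, 0, 0, 0, 0, 0, -1], [0, 0, 0, 0, 0, 0, -1], [0, 0, 0, 0, 0, 0, -1], [0, 0, 0, 0, 0, 0, -1]]]'

```text
time_s: 19.6
position: [0.4205, -0.2802, 0.0173]
tcp_rot: [[-0.087, 0.996, 0.0], [0.996, 0.087, -0.0], [-0.0, 0.0, -1.0]]
force: [-0.5, -0.6, -0.2]
opening: 0.63
```

send_rows --moves '[[[0, 0, 0, 0, 0, 0, -1], [0, 0, 0, 0, 0, 0, -1], [0, 0, 0, 0, 0, 0, -1], [0, 0, 0, 0, 0, 0, -1], [0, 0, 0, 0, 0, 0, -1]]]'

```text
time_s: 20.1
position: [0.42, -0.28, 0.017]
tcp_rot: [[-0.087, 0.996, -0.001], [0.996, 0.087, 0.0], [0.0, -0.001, -1.0]]
force: [-1.1, 0.2, -0.7]
opening: 0.185
```

Run:
```python
from h import *
plan(.42,-.281,.016,95.1)
fm()
```

```text
at [ 0.42  -0.28   0.017] psi 95.01 rotvec [-0.04 -0.02 -0.09] then shift cm [-0.1  -0.01  0.1 ] F [-1.1  0.2 -0.7] open 0.185 t 20.1
pos [ 0.42  -0.28   0.017] Ft [ 0.2 -1.1  0.7] Mt [ 0.01 -0.07  0.1 ] t 20.1
```

send_rows --moves '[[[0, 0, 0, 0, 0, -1, -1], [0, 0, 0, 0, 0, -3, -1], [0, 0, 0, 0, 0, -4, -1], [0, 0, 0, 0, 0, -4, -1], [0, 0, 0, 0, 0, -3, -1]]]'

```text
time_s: 20.6
position: [0.4202, -0.2798, 0.1692]
tcp_rot: [[-0.087, 0.996, 0.001], [0.996, 0.087, -0.001], [-0.001, 0.001, -1.0]]
force: [1.0, -0.2, -5.5]
opening: 0.183
```

send_rows --moves '[[[0, 0, -2.1, 0, 0, -2, -1], [0, 0, -2.1, 0, 0, -2, -1], [0, 0, -2.1, 0, 0, -2, -1], [0, 0, 0, 0, 0, -1, -1], [0, 0, 0, 0, 0, 0, -1]]]'

```text
time_s: 21.1
position: [0.4206, -0.2802, 0.2381]
tcp_rot: [[-0.195, 0.981, 0.002], [0.981, 0.195, -0.002], [-0.002, 0.001, -1.0]]
force: [0.4, -0.4, -4.5]
opening: 0.182
```

Run:
```python
from h import *
plan(.506,.2285,.236,101.3)
fm()
```

```text
at [ 0.4206 -0.2802  0.2381] psi 101.25 rotvec [ 0.08  0.11 -0.05] then shift cm [48.21 18.35  0.21] F [ 0.4 -0.4 -4.5] open 0.182 t 21.1
pos [ 0.4206 -0.2802  0.2381] Ft [-0.5  0.3  4.5] Mt [-0.16 -0.04 -0.  ] t 21.1
```

send_rows --moves '[[[0, 0, 0, 3.2, 1.22, 0, -1], [0, 0, 0, 3.2, 1.22, 0, -1], [0, 0, 0, 3.2, 1.22, 0, -1], [0, 0, 0, 3.2, 1.22, 0, -1], [0, 0, 0, 3.2, 1.22, 0, -1]]]'

```text
time_s: 21.6
position: [0.4477, -0.1094, 0.2356]
tcp_rot: [[-0.195, 0.981, -0.003], [0.981, 0.195, 0.002], [0.002, -0.003, -1.0]]
force: [0.7, 0.5, -5.2]
opening: 0.173
```

send_rows --moves '[[[0, 0, 0, 3.2, 1.22, 0, -1], [0, 0, 0, 3.2, 1.22, 0, -1], [0, 0, 0, 3.2, 1.22, 0, -1], [0, 0, 0, 3.2, 1.22, 0, -1], [0, 0, 0, 3.2, 1.22, 0, -1]]]'

```text
time_s: 22.1
position: [0.4761, 0.0591, 0.2356]
tcp_rot: [[-0.195, 0.981, -0.003], [0.981, 0.195, 0.0], [0.001, -0.003, -1.0]]
force: [1.0, -1.0, -4.0]
opening: 0.183
```

send_rows --moves '[[[0, 0, 0, 3.2, 1.22, 0, -1], [0, 0, 0, 3.2, 1.22, 0, -1], [0, 0, 0, 3.2, 1.22, 0, -1], [0, 0, 0, 3.2, 1.22, 0, -1], [0, 0, 0, 3.2, 1.22, 0, -1]]]'

```text
time_s: 22.6
position: [0.5045, 0.2276, 0.2351]
tcp_rot: [[-0.195, 0.981, -0.004], [0.981, 0.195, -0.001], [-0.0, -0.004, -1.0]]
force: [0.2, -0.6, -5.2]
opening: 0.182
```

send_rows --moves '[[[0, 0, 0, 0.1, 0, 3, -1], [0, 0, 0, 0, 0, 3, -1], [0, 0, 0, 0, 0, 2.5, -1], [0, 0, 0, 0, 0, 2, -1], [0, 0, 0, 0, 0, 0, -1]]]'

```text
time_s: 23.1
position: [0.5018, 0.2266, 0.1278]
tcp_rot: [[-0.195, 0.981, -0.01], [0.981, 0.195, -0.002], [-0.0, -0.011, -1.0]]
force: [-0.6, -0.3, -4.7]
opening: 0.177
```

Run:
```python
from h import *
plan(.506,.2285,.11,101.3)
fm()
t=capture("top");s=capture("side");cv2.imwrite("pics/top5.png",t);cv2.imwrite("pics/side5.png",s)
p=readout.read_state()["position"]
W=np.vstack(PLATE)@Rz(11.3).T+[p[0],p[1],p[2]-.0165]
cv2.imwrite("pics/c8.png",np.hstack([crop("top",t,(193,188),44,4.5,W),crop("side",s,(248,142),44,4.5,W)]))
```

```text
at [0.5018 0.2266 0.1278] psi 101.26 rotvec [-0.61  0.02 -0.04] then shift cm [0.11 0.45 1.78] F [-0.6 -0.3 -4.7] open 0.177 t 23.1
pos [0.5018 0.2266 0.1278] Ft [-0.2 -0.6  4.7] Mt [-0.04 -0.08 -0.  ] t 23.1
```

View pics/c8.png

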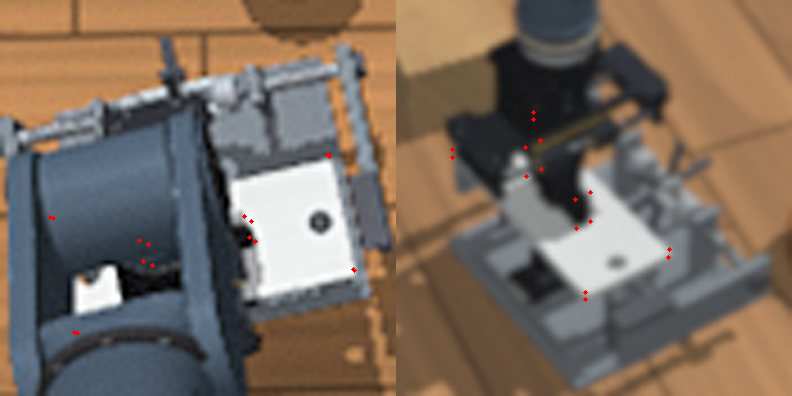

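send_rows --moves '[[[0, 0, 0, 0, 0, 0, -1], [0, 0, 0, 0, 0, 0, -1], [0, 0, 0, 0, 0, 0, -1], [0, 0, 0, 0, 0, 0, -1], [0, 0, 0, 0, 0, 0, -1]]]'

```text
time_s: 23.7
position: [0.5057, 0.2275, 0.1325]
tcp_rot: [[-0.196, 0.981, 0.001], [0.981, 0.196, 0.0], [0.0, 0.001, -1.0]]
force: [-0.1, -0.9, -5.6]
opening: 0.177
```

Run:
```python
from h import *
plan(.506,.2285,.11,101.3)
fm()
t=capture("top");cv2.imwrite("pics/top6.png",t)
# hole center vs pin: darkness in right hole region
S=16;x0,y0=208,182
g=cv2.resize(cv2.cvtColor(t,cv2.COLOR_BGR2GRAY)[y0:y0+24,x0:x0+24],None,fx=S,fy=S,interpolation=cv2.INTER_CUBIC)
cv2.imwrite("pics/c9.png",g)
```

```text
at [0.5057 0.2275 0.1325] psi 101.29 rotvec [ 0.04 -0.   -0.01] then shift cm [0.1  0.05 2.25] F [-0.1 -0.9 -5.6] open 0.177 t 23.7
pos [0.5057 0.2275 0.1325] Ft [-0.8 -0.3  5.6] Mt [-0.13 -0.03 -0.01] t 23.7
```

View pics/c9.png

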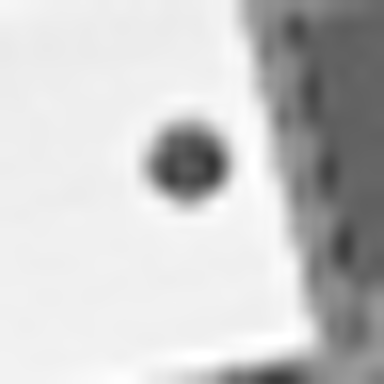

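Pin tip shows inside the hole. Allowing for parallax, the carrier is about 1.5 mm further +x/+y, which agrees with the touch probe. Correcting and lowering.

send_rows --moves '[[[0, 0, 0, 0.15, 0.15, 0.5, -1], [0, 0, 0, 0, 0, 1, -1], [0, 0, 0, 0, 0, 0.8, -1], [0, 0, 0, 0, 0, 0.5, -1], [0, 0, 0, 0, 0, 0, -1]]]'

```text
time_s: 24.25
position: [0.5058, 0.2289, 0.1026]
tcp_rot: [[-0.196, 0.981, -0.003], [0.981, 0.196, -0.001], [-0.0, -0.003, -1.0]]
force: [0.0, -0.2, -5.4]
opening: 0.177
```

send_rows --moves '[[[0, 0, 0, 0, 0, 0.2, -1], [0, 0, 0, 0, 0, 0.2, -1], [0, 0, 0, 0, 0, 0.2, -1], [0, 0, 0, 0, 0, 0, -1], [0, 0, 0, 0, 0, 0, -1]]]'

```text
time_s: 24.75
position: [0.5069, 0.2292, 0.0982]
tcp_rot: [[-0.196, 0.981, 0.0], [0.981, 0.196, 0.0], [-0.0, 0.0, -1.0]]
force: [1.1, -0.2, -5.8]
opening: 0.184
```

Run:
```python
from h import *
plan(.507,.2293,.089,101.3)
fm()
```

```text
at [0.5069 0.2292 0.0982] psi 101.30 rotvec [ 0.01  0.   -0.  ] then shift cm [0.01 0.02 0.92] F [ 1.1 -0.2 -5.8] open 0.184 t 24.8
pos [0.5069 0.2292 0.0982] Ft [-0.4  1.   5.8] Mt [-0.12  0.01 -0.04] t 24.75
```

send_rows --moves '[[[0, 0, 0, 0, 0, 0.2, -1], [0, 0, 0, 0, 0, 0.2, -1], [0, 0, 0, 0, 0, 0.2, -1], [0, 0, 0, 0, 0, 0.1, -1], [0, 0, 0, 0, 0, 0, -1]]]'

```text
time_s: 25.25
position: [0.5066, 0.2291, 0.0908]
tcp_rot: [[-0.196, 0.981, -0.001], [0.981, 0.196, -0.0], [-0.0, -0.001, -1.0]]
force: [0.4, 0.5, -5.1]
opening: 0.182
```

send_rows --moves '[[[0, 0, 0, 0, 0, 0.1, -1], [0, 0, 0, 0, 0, 0.1, -1], [0, 0, 0, 0, 0, 0.1, -1], [0, 0, 0, 0, 0, 0, -1], [0, 0, 0, 0, 0, 0, -1]]]'

```text
time_s: 25.75
position: [0.5069, 0.2292, 0.089]
tcp_rot: [[-0.196, 0.981, 0.001], [0.981, 0.196, 0.0], [-0.0, 0.001, -1.0]]
force: [-2.3, -0.7, 5.0]
opening: 0.179
```

Run:
```python
from h import *
plan(.507,.2293,.089,101.3)
fm()
```

```text
at [0.5069 0.2292 0.089 ] psi 101.30 rotvec [ 0.04  0.   -0.  ] then shift cm [ 0.01  0.01 -0.  ] F [-2.3 -0.7  5. ] open 0.179 t 25.8
pos [0.5069 0.2292 0.089 ] Ft [-0.2 -2.4 -5. ] Mt [ 0.36 -0.13  0.02] t 25.75
```

Plate rests on the shoulders (contact force, underside at 72 mm). Releasing and retreating, then re-orienting for the turnbuckle.

send_rows --moves '[[[0, 0, 0, 0, 0, 0, -0.1], [0, 0, 0, 0, 0, 0, -0.1], [0, 0, 0, 0, 0, 0, -0.1], [0, 0, 0, 0, 0, 0, -0.1], [0, 0, 0, 0, 0, 0, -0.1]]]'

```text
time_s: 26.25
position: [0.5069, 0.2292, 0.0879]
tcp_rot: [[-0.196, 0.981, 0.0], [0.981, 0.196, 0.0], [0.0, 0.0, -1.0]]
force: [0.2, 0.4, -1.1]
opening: 0.439
```

send_rows --moves '[[[0, 0, 0, 0, 0, -1.5, -0.1], [0, 0, 0, 0, 0, -3, -0.1], [0, 0, 0, 0, 0, -3, -0.1], [0, 0, 0, 0, 0, -3, -0.1], [0, 0, 0, 0, 0, -1.5, -0.1]]]'

```text
time_s: 26.75
position: [0.508, 0.2296, 0.2107]
tcp_rot: [[-0.196, 0.981, 0.004], [0.981, 0.196, 0.001], [0.0, 0.004, -1.0]]
force: [1.6, 0.9, 0.8]
opening: 0.449
```

send_rows --moves '[[[0, 0, 8, 0, 0, 0, -1], [0, 0, 8, 0, 0, 0, -1], [0, 0, 8, 0, 0, 0, -1], [0, 0, 8, 0, 0, 0, -1], [0, 0, 8, 0, 0, 0, -1]]]'

```text
time_s: 27.25
position: [0.5066, 0.2292, 0.2079]
tcp_rot: [[0.485, 0.874, -0.0], [0.874, -0.485, -0.0], [-0.0, -0.0, -1.0]]
force: [0.8, 1.0, -0.1]
opening: 0.077
```

send_rows --moves '[[[0, 0, 8, 0, 0, 0, -1], [0, 0, 8, 0, 0, 0, -1], [0, 0, 8, 0, 0, 0, -1], [0, 0, 8, 0, 0, 0, -1], [0, 0, 8, 0, 0, 0, -1]]]'

```text
time_s: 27.75
position: [0.5066, 0.2292, 0.2079]
tcp_rot: [[0.934, 0.358, -0.0], [0.358, -0.934, -0.0], [-0.0, -0.0, -1.0]]
force: [1.2, 1.0, 0.2]
opening: 0.006
```

send_rows --moves '[[[0, 0, 5, 0, 0, 0, -1], [0, 0, 5, 0, 0, 0, -1], [0, 0, 0, 0, 0, 0, -1], [0, 0, 0, 0, 0, 0, -1], [0, 0, 0, 0, 0, 0, -1]]]'

```text
time_s: 28.25
position: [0.5067, 0.2292, 0.208]
tcp_rot: [[0.98, 0.197, -0.0], [0.197, -0.98, 0.0], [-0.0, -0.0, -1.0]]
force: [0.2, 0.5, 0.4]
opening: 0.004
```

Run:
```python
from h import *
plan(.5581,.2395,.14,11.3)
fm()
s=capture("side");t=capture("top");cv2.imwrite("pics/side7.png",s);cv2.imwrite("pics/top7.png",t)
bars=np.array([[118+r*np.sin(a),0,70+r*np.cos(a)] for a in np.radians([-60,0,60]) for r in(30,55)])/1000
W=np.vstack([np.vstack(PLATE)+[0,0,.072],bars])@Rz(11.3).T+[.507,.2293,0]
cv2.imwrite("pics/c10.png",np.hstack([crop("side",s,(248,142),44,4.5,W),crop("side",s,(248,142),44,4.5)]))
```

```text
at [0.5067 0.2292 0.208 ] psi 11.36 rotvec [-0.    0.01  0.06] then shift cm [ 5.24 -0.    6.8 ] F [0.2 0.5 0.4] open 0.004 t 28.2
pos [0.5067 0.2292 0.208 ] Ft [ 0.3 -0.5 -0.4] Mt [-0.03  0.02  0.03] t 28.25
```

View pics/c10.png

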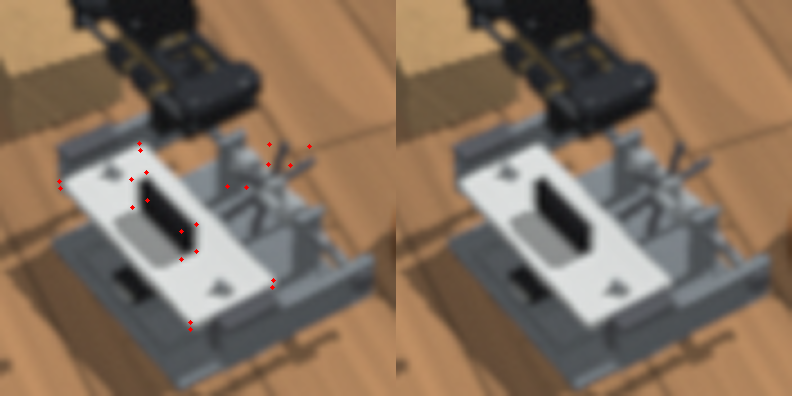

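Run:
```python
from h import *
for q in range(0,60,10):
    a=np.radians(q+np.array([-120,-60,0,60,120]));P=np.c_[.118+.055*np.sin(a),0*a,.07+.055*np.cos(a)]@Rz(11.3).T+[.507,.2293,0]
    print(q,"top(c7)",((proj("top",P)-[149,144]+.5)*4.5).astype(int).tolist(),"side(c10)",((proj("side",P)-[204,98]+.5)*4.5).astype(int).tolist())
```

```text
0 top(c7) [[197, 164], [186, 155], [167, 90], [161, 37], [173, 50]] side(c10) [[226, 228], [227, 186], [269, 144], [309, 146], [307, 188]]
10 top(c7) [[196, 168], [182, 147], [165, 78], [162, 34], [176, 58]] side(c10) [[223, 223], [232, 178], [277, 141], [312, 151], [302, 196]]
20 top(c7) [[195, 169], [179, 137], [163, 67], [163, 33], [179, 68]] side(c10) [[221, 217], [238, 170], [285, 139], [314, 157], [296, 204]]
30 top(c7) [[193, 169], [176, 126], [161, 57], [165, 35], [182, 78]] side(c10) [[220, 211], [245, 162], [293, 139], [315, 164], [290, 211]]
40 top(c7) [[191, 166], [173, 114], [161, 49], [167, 38], [185, 89]] side(c10) [[221, 203], [252, 155], [299, 140], [313, 172], [282, 218]]
50 top(c7) [[189, 161], [170, 102], [160, 42], [170, 43], [188, 101]] side(c10) [[223, 195], [261, 149], [305, 142], [311, 180], [274, 223]]
```

Plate lies level with both pins through its holes, unit underneath. Bars stand at about 20–25° (mod 60). First stroke.

send_rows --moves '[[[0, 0, 0, 2.5, 0, 0, -1], [0, 0, 0, 2.7, 0, 0, -1], [0, 0, 0, 0, 0, 3, -1], [0, 0, 0, 0, 0, 3, -1], [0, 0, 0, 0, 0, 0, -1]]]'

```text
time_s: 28.85
position: [0.5546, 0.2385, 0.1441]
tcp_rot: [[0.981, 0.196, -0.009], [0.196, -0.981, -0.002], [-0.01, 0.0, -1.0]]
force: [-1.1, -0.5, -0.2]
opening: 0.002
```

send_rows --moves '[[[0, 0, 0, 0, 0, 2, -1], [0, 0, 0, 0, 0, 2, -1], [0, 0, 0, 0, 0, 1.3, -1], [0, 0, 0, 0, 0, 0, -1], [0, 0, 0, 0, 0, 0, -1]]]'

```text
time_s: 29.35
position: [0.5583, 0.2395, 0.0958]
tcp_rot: [[0.981, 0.196, 0.001], [0.196, -0.981, 0.0], [0.001, -0.0, -1.0]]
force: [0.8, 0.0, -0.3]
opening: 0.006
```

send_rows --moves '[[[0, 0, 0, 1, 0, 0, -1], [0, 0, 0, 1, 0, 0, -1], [0, 0, 0, 1, 0, 0, -1], [0, 0, 0, 0.8, 0, 0, -1], [0, 0, 0, 0.8, 0, 0, -1]]]'

```text
time_s: 29.85
position: [0.6018, 0.2484, 0.0956]
tcp_rot: [[0.981, 0.196, -0.004], [0.196, -0.981, -0.001], [-0.004, -0.0, -1.0]]
force: [-4.6, -0.8, 2.1]
opening: 0.004
```

```bash
cat >> h.py <<'E'
def scr():
    s=readout.read_state();R=s["tcp_rot"];d=Rz(11.3).T@(s["position"]-[.6228,.2524,.07])*1000
    print("rel axis mm",np.round(d,1),"Ft",np.round(R.T@s["force"],1),"t",round(s["time_s"],1))
E
python3 -c "
from h import *
scr()"
```

```text
rel axis mm [-21.4   0.2  25.6] Ft [-4.7 -0.1 -2.1] t 29.9
```

Pushing with about 5 N, as expected. Completing the stroke, then lifting and returning.

send_rows --moves '[[[0, 0, 0, 1, 0, 0, -1], [0, 0, 0, 1, 0, 0, -1], [0, 0, 0, 1, 0, 0, -1], [0, 0, 0, 1, 0, 0, -1], [0, 0, 0, 0.5, 0, 0, -1]]]'

```text
time_s: 30.35
position: [0.6471, 0.2572, 0.0951]
tcp_rot: [[0.981, 0.196, -0.002], [0.196, -0.981, -0.0], [-0.002, 0.0, -1.0]]
force: [-2.9, -1.5, 1.8]
opening: 0.004
```

send_rows --moves '[[[0, 0, 0, 0, 0, 0, -1], [0, 0, 0, 0, 0, -2, -1], [0, 0, 0, 0, 0, -2.5, -1], [0, 0, 0, 0, 0, 0, -1], [0, 0, 0, 0, 0, 0, -1]]]'

```text
time_s: 30.85
position: [0.6485, 0.2574, 0.1412]
tcp_rot: [[0.981, 0.196, 0.004], [0.196, -0.981, 0.001], [0.004, -0.0, -1.0]]
force: [0.3, -0.5, 0.8]
opening: 0.008
```

```bash
python3 -c "
from h import *
scr()
s=capture('side');cv2.imwrite('pics/side8.png',s)
"
```

```text
rel axis mm [26.2 -0.1 71.2] Ft [ 0.2  0.6 -0.8] t 30.9
```

send_rows --moves '[[[0, 0, 0, -3, 0, 0, -1], [0, 0, 0, -3, 0, 0, -1], [0, 0, 0, -3.1, 0, 0, -1], [0, 0, 0, 0, 0, 0, -1], [0, 0, 0, 0, 0, 0, -1]]]'

```text
time_s: 31.4
position: [0.5574, 0.2393, 0.1394]
tcp_rot: [[0.981, 0.196, -0.0], [0.196, -0.981, -0.0], [-0.0, 0.0, -1.0]]
force: [0.4, -0.1, 0.6]
opening: 0.004
```

```bash
python3 -c "
from h import *
scr()
s=capture('side');cv2.imwrite('pics/side9.png',s)
for d in regions_of('side','screw'): print(d['p'],d['mask'].sum())
cv2.imwrite('pics/c11.png',crop('side',s,(262,140),32,9))
for q in range(0,60,10):
    a=np.radians(q+np.array([-120,-60,0,60,120]));P=np.c_[.118+.055*np.sin(a),0*a,.07+.055*np.cos(a)]@Rz(11.3).T+[.507,.2293,0]
    print(q,((proj('side',P)-[230,108]+.5)*9).astype(int).tolist())
"
```

```text
rel axis mm [-66.7  -0.   69.4] Ft [ 0.3  0.1 -0.6] t 31.4
0.66 1741
0.62 121
0 [[219, 367], [220, 283], [305, 199], [385, 202], [381, 286]]
10 [[212, 357], [230, 266], [321, 193], [391, 212], [371, 302]]
20 [[208, 345], [242, 250], [337, 189], [395, 225], [359, 318]]
30 [[206, 332], [256, 234], [352, 188], [396, 238], [346, 332]]
40 [[208, 316], [271, 221], [365, 190], [393, 254], [331, 346]]
50 [[213, 300], [288, 209], [377, 195], [388, 270], [315, 357]]
```

View pics/c11.png

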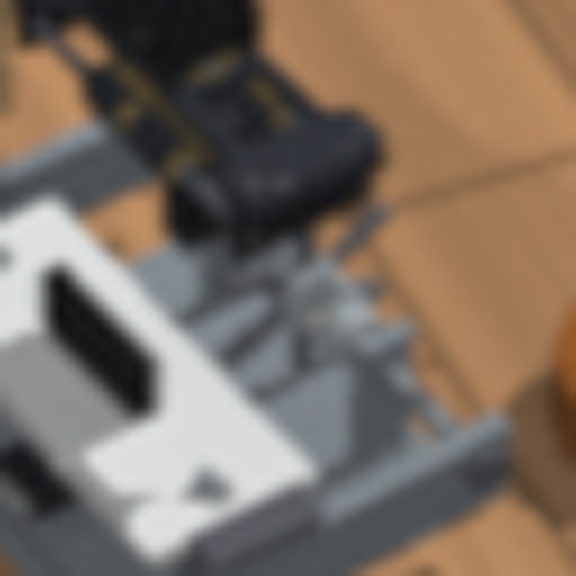

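Bar seen about 60° over at (383,208), as planned. Two full strokes next.

send_rows --moves '[[[0, 0, 0, 0, 0, 0, -1], [0, 0, 0, 0, 0, 2, -1], [0, 0, 0, 0, 0, 2.5, -1], [0, 0, 0, 0, 0, 0, -1], [0, 0, 0, 1, 0, 0, -1]]]'

```text
time_s: 32.0
position: [0.5663, 0.2411, 0.0945]
tcp_rot: [[0.981, 0.196, -0.004], [0.196, -0.981, -0.001], [-0.004, 0.0, -1.0]]
force: [-12.3, -3.0, 10.6]
opening: 0.002
```

send_rows --moves '[[[0, 0, 0, 1, 0, 0, -1], [0, 0, 0, 1, 0, 0, -1], [0, 0, 0, 1, 0, 0, -1], [0, 0, 0, 1, 0, 0, -1], [0, 0, 0, 1, 0, 0, -1]]]'

```text
time_s: 32.5
position: [0.5662, 0.2416, 0.0916]
tcp_rot: [[0.972, 0.2, -0.12], [0.198, -0.98, -0.028], [-0.123, 0.004, -0.992]]
force: [-69.5, -16.9, 39.2]
opening: 0.006
```

send_rows --moves '[[[0, 0, 0, 1, 0, 0, -1], [0, 0, 0, 1, 0, 0, -1], [0, 0, 0, 1, 0, 0, -1], [0, 0, 0, 0.3, 0, 0, -1], [0, 0, 0, 0, 0, 0, -1]]]'

```text
time_s: 33.0
position: [0.5679, 0.2419, 0.0961]
tcp_rot: [[0.954, 0.2, -0.221], [0.194, -0.98, -0.05], [-0.227, 0.005, -0.974]]
force: [-69.3, -15.3, 37.9]
opening: 0.004
```

send_rows --moves '[[[0, 0, 0, 0, 0, -2, -1], [0, 0, 0, 0, 0, -2.5, -1], [0, 0, 0, 0, 0, 0, -1], [0, 0, 0, -4.6, 0, 0, -1], [0, 0, 0, -4.7, 0, 0, -1]]]'

```text
time_s: 33.5
position: [0.5607, 0.2397, 0.1416]
tcp_rot: [[0.981, 0.195, 0.007], [0.195, -0.981, 0.002], [0.007, -0.0, -1.0]]
force: [-1.2, 0.2, -0.8]
opening: 0.001
```

send_rows --moves '[[[0, 0, 0, 0, 0, 0, -1], [0, 0, 0, 0, 0, 2, -1], [0, 0, 0, 0, 0, 2.5, -1], [0, 0, 0, 0, 0, 0, -1], [0, 0, 0, 1, 0, 0, -1]]]'

```text
time_s: 34.0
position: [0.5679, 0.2414, 0.0953]
tcp_rot: [[0.981, 0.196, -0.001], [0.196, -0.981, -0.0], [-0.001, -0.0, -1.0]]
force: [0.5, -1.2, 0.2]
opening: 0.004
```

send_rows --moves '[[[0, 0, 0, 1, 0, 0, -1], [0, 0, 0, 1, 0, 0, -1], [0, 0, 0, 1, 0, 0, -1], [0, 0, 0, 1, 0, 0, -1], [0, 0, 0, 1, 0, 0, -1]]]'

```text
time_s: 34.5
position: [0.5721, 0.2428, 0.0956]
tcp_rot: [[0.974, 0.2, -0.106], [0.198, -0.98, -0.025], [-0.109, 0.004, -0.994]]
force: [-70.5, -17.5, 55.4]
opening: 0.005
```

send_rows --moves '[[[0, 0, 0, 1, 0, 0, -1], [0, 0, 0, 1, 0, 0, -1], [0, 0, 0, 1, 0, 0, -1], [0, 0, 0, 0.3, 0, 0, -1], [0, 0, 0, 0, 0, 0, -1]]]'

```text
time_s: 35.0
position: [0.6088, 0.2516, 0.1005]
tcp_rot: [[0.974, 0.198, -0.105], [0.197, -0.98, -0.022], [-0.107, 0.0, -0.994]]
force: [-3.5, 0.7, -7.0]
opening: 0.003
```

send_rows --moves '[[[0, 0, 0, 0, 0, -2, -1], [0, 0, 0, 0, 0, -2.5, -1], [0, 0, 0, 0, 0, 0, -1], [0, 0, 0, -4.6, 0, 0, -1], [0, 0, 0, -4.7, 0, 0, -1]]]'

```text
time_s: 35.5
position: [0.5596, 0.2394, 0.1407]
tcp_rot: [[0.981, 0.195, 0.004], [0.195, -0.981, 0.001], [0.005, -0.0, -1.0]]
force: [-0.0, 0.7, -0.1]
opening: 0.003
```

```bash
cat >> h.py <<'E'
def jaws(cs=("top","side")):
    for c in cs:
        capture(c)
        for n in("jaw_l_lip","jaw_r_lip"):
            for d in spot_in(c,n)[:2]:
                p=Rz(11.3).T@(np.array(d["location"])-[.507,.2293,0])*1000;print(c,n,round(d["p"],2),np.round(p))
E
python3 -c "
from h import *
scr();jaws()"
```

```text
rel axis mm [-64.5  -0.4  70.7] Ft [ 0.1 -0.7  0.1] t 35.5
top jaw_r_lip 0.72 [  46. -123.   85.]
side jaw_l_lip 0.64 [ 39. 127.  83.]
side jaw_r_lip 0.82 [  39. -134.   66.]
```

Jam: the finger hit the end face of the low bar at about -60° instead of its flank. That reached about 70 N, under the 120 N limit. I'll back off, look, and switch to shorter 60° strokes higher up.

send_rows --moves '[[[0, 0, 0, 0, 0, -3, -1], [0, 0, 0, 0, 0, -4, -1], [0, 0, 0, -3, 0, -4, -1], [0, 0, 0, -3, 0, 0, -1], [0, 0, 0, 0, 0, 0, -1]]]'

```text
time_s: 36.3
position: [0.498, 0.2277, 0.2521]
tcp_rot: [[0.981, 0.196, 0.002], [0.196, -0.981, 0.0], [0.002, -0.0, -1.0]]
force: [0.1, -0.5, 0.4]
opening: 0.005
```

Run:
```python
from h import *
scr()
t=capture("top");s=capture("side");cv2.imwrite("pics/top10.png",t);cv2.imwrite("pics/side10.png",s)
W=(np.vstack(PLATE)+[0,0,.072])@Rz(11.3).T+[.507,.2293,0]
print(((proj("side",W)-[218,108]+.5)*7).astype(int)[:8].tolist())
cv2.imwrite("pics/c12.png",np.hstack([crop("side",s,(250,140),32,6.2 and 6),crop("top",t,(193,180),32,6)]))
for q in range(0,60,10):
    a=np.radians(q+np.array([-60,0,60]));P=np.c_[.118+.055*np.sin(a),0*a,.07+.055*np.cos(a)]@Rz(11.3).T+[.507,.2293,0]
    print(q,((proj('side',P)-[218,108]+.5)*6).astype(int).tolist(),((proj('top',P)-[161,148]+.5)*6).astype(int).tolist())
```

```text
rel axis mm [-127.3    0.2  182.1] Ft [ 0.   0.5 -0.4] t 36.3
[[198, 443], [198, 431], [-4, 223], [-5, 211], [326, 377], [326, 365], [120, 164], [119, 152]]
0 [[218, 189], [275, 133], [329, 135]] [[176, 183], [151, 96], [142, 25]]
10 [[225, 177], [286, 128], [333, 141]] [[171, 172], [148, 80], [144, 22]]
20 [[233, 166], [297, 126], [335, 150]] [[167, 159], [145, 65], [146, 21]]
30 [[242, 156], [307, 125], [336, 159]] [[163, 144], [143, 52], [148, 23]]
40 [[253, 147], [315, 126], [334, 169]] [[158, 129], [142, 41], [151, 27]]
50 [[264, 139], [323, 130], [331, 180]] [[154, 112], [142, 32], [155, 34]]
```

View pics/c12.png

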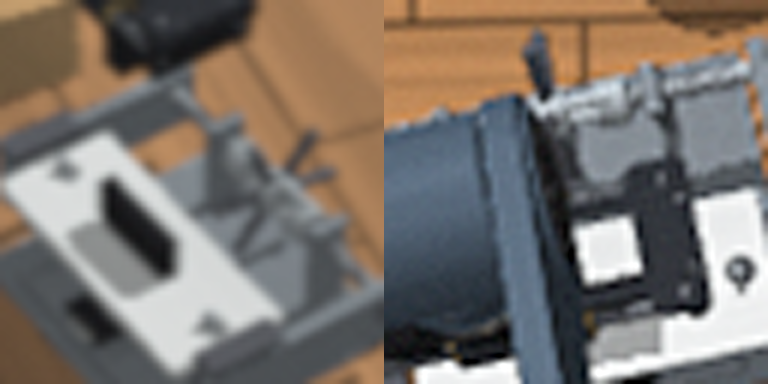

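Bars now at about -23° and +37° (tips at (312,137) and (328,172) in the crop), plate still seated. Starting the shorter strokes.

send_rows --moves '[[[0, 0, 0, 4, 0, 0, -1], [0, 0, 0, 4, 0, 0, -1], [0, 0, 0, 0, 0, 4, -1], [0, 0, 0, 0, 0, 4, -1], [0, 0, 0, 0, 0, 3.2, -1]]]'

```text
time_s: 36.9
position: [0.5792, 0.2433, 0.135]
tcp_rot: [[0.981, 0.195, -0.0], [0.195, -0.981, -0.0], [-0.0, 0.0, -1.0]]
force: [-0.4, 0.5, 0.1]
opening: 0.006
```

send_rows --moves '[[[0, 0, 0, 0, 0, 1.7, -1], [0, 0, 0, 0, 0, 1.7, -1], [0, 0, 0, 0, 0, 0, -1], [0, 0, 0, 1.2, 0, 0, -1], [0, 0, 0, 1.2, 0, 0, -1]]]'

```text
time_s: 37.4
position: [0.6003, 0.2479, 0.104]
tcp_rot: [[0.981, 0.196, -0.005], [0.196, -0.981, -0.001], [-0.005, -0.0, -1.0]]
force: [-4.9, -0.6, 4.4]
opening: 0.006
```

```bash
python3 -c "
from h import *
scr()"
```

```text
rel axis mm [-22.9  -0.   34. ] Ft [-4.9 -0.4 -4.4] t 37.4
```

send_rows --moves '[[[0, 0, 0, 1.2, 0, 0, -1], [0, 0, 0, 1.2, 0, 0, -1], [0, 0, 0, 1.2, 0, 0, -1], [0, 0, 0, 1.2, 0, 0, -1], [0, 0, 0, 0, 0, 0, -1]]]'

```text
time_s: 37.9
position: [0.65, 0.2576, 0.1044]
tcp_rot: [[0.981, 0.196, 0.002], [0.196, -0.981, 0.0], [0.002, -0.0, -1.0]]
force: [-2.0, -1.1, 1.0]
opening: 0.005
```

```bash
python3 -c "
from h import *
scr()"
```

```text
rel axis mm [27.7 -0.2 34.4] Ft [-2.2  0.7 -1. ] t 37.9
```

send_rows --moves '[[[0, 0, 0, 0, 0, -1.7, -1], [0, 0, 0, 0, 0, -1.7, -1], [0, 0, 0, 0, 0, 0, -1], [0, 0, 0, -3.6, 0, 0, -1], [0, 0, 0, -3.6, 0, 0, -1]]]'

```text
time_s: 38.4
position: [0.5777, 0.2431, 0.1377]
tcp_rot: [[0.981, 0.195, 0.002], [0.195, -0.981, 0.0], [0.002, -0.0, -1.0]]
force: [-0.2, -0.1, 0.2]
opening: 0.01
```

```bash
python3 -c "
from h import *
scr()"
```

```text
rel axis mm [-46.   -0.3  67.7] Ft [-0.2  0.1 -0.2] t 38.4
```

Smooth stroke with light force. Three more.

send_rows --moves '[[[0, 0, 0, 0, 0, 1.7, -1], [0, 0, 0, 0, 0, 1.7, -1], [0, 0, 0, 0, 0, 0, -1], [0, 0, 0, 1.2, 0, 0, -1], [0, 0, 0, 1.2, 0, 0, -1]]]'

```text
time_s: 38.9
position: [0.6017, 0.2482, 0.1044]
tcp_rot: [[0.981, 0.196, 0.001], [0.196, -0.981, 0.0], [0.001, -0.0, -1.0]]
force: [0.3, -0.7, 0.9]
opening: 0.005
```

send_rows --moves '[[[0, 0, 0, 1.2, 0, 0, -1], [0, 0, 0, 1.2, 0, 0, -1], [0, 0, 0, 1.2, 0, 0, -1], [0, 0, 0, 1.2, 0, 0, -1], [0, 0, 0, 0, 0, 0, -1]]]'

```text
time_s: 39.4
position: [0.6487, 0.2574, 0.1041]
tcp_rot: [[0.981, 0.196, -0.0], [0.196, -0.981, 0.0], [-0.0, -0.0, -1.0]]
force: [-2.2, -0.4, 1.2]
opening: 0.003
```

send_rows --moves '[[[0, 0, 0, 0, 0, -1.7, -1], [0, 0, 0, 0, 0, -1.7, -1], [0, 0, 0, 0, 0, 0, -1], [0, 0, 0, -3.6, 0, 0, -1], [0, 0, 0, -3.6, 0, 0, -1]]]'

```text
time_s: 39.9
position: [0.5773, 0.243, 0.1377]
tcp_rot: [[0.981, 0.195, 0.002], [0.195, -0.981, 0.0], [0.002, -0.0, -1.0]]
force: [-0.1, -0.1, -0.7]
opening: 0.002
```

send_rows --moves '[[[0, 0, 0, 0, 0, 1.7, -1], [0, 0, 0, 0, 0, 1.7, -1], [0, 0, 0, 0, 0, 0, -1], [0, 0, 0, 1.2, 0, 0, -1], [0, 0, 0, 1.2, 0, 0, -1]]]'

```text
time_s: 40.4
position: [0.6015, 0.2481, 0.1044]
tcp_rot: [[0.981, 0.196, 0.001], [0.196, -0.981, 0.0], [0.001, -0.0, -1.0]]
force: [0.7, -0.8, 0.8]
opening: 0.008
```

send_rows --moves '[[[0, 0, 0, 1.2, 0, 0, -1], [0, 0, 0, 1.2, 0, 0, -1], [0, 0, 0, 1.2, 0, 0, -1], [0, 0, 0, 1.2, 0, 0, -1], [0, 0, 0, 0, 0, 0, -1]]]'

```text
time_s: 40.9
position: [0.6484, 0.2574, 0.104]
tcp_rot: [[0.981, 0.196, -0.0], [0.196, -0.981, -0.0], [-0.0, -0.0, -1.0]]
force: [-1.5, 0.3, 0.3]
opening: 0.002
```

send_rows --moves '[[[0, 0, 0, 0, 0, -1.7, -1], [0, 0, 0, 0, 0, -1.7, -1], [0, 0, 0, 0, 0, 0, -1], [0, 0, 0, -3.6, 0, 0, -1], [0, 0, 0, -3.6, 0, 0, -1]]]'

```text
time_s: 41.4
position: [0.5773, 0.243, 0.1377]
tcp_rot: [[0.981, 0.195, 0.002], [0.195, -0.981, 0.0], [0.002, -0.0, -1.0]]
force: [-0.4, -0.5, -0.2]
opening: 0.001
```

send_rows --moves '[[[0, 0, 0, 0, 0, 1.7, -1], [0, 0, 0, 0, 0, 1.7, -1], [0, 0, 0, 0, 0, 0, -1], [0, 0, 0, 1.2, 0, 0, -1], [0, 0, 0, 1.2, 0, 0, -1]]]'

```text
time_s: 41.9
position: [0.6014, 0.2481, 0.1043]
tcp_rot: [[0.981, 0.196, 0.001], [0.196, -0.981, 0.0], [0.001, -0.0, -1.0]]
force: [0.3, -0.8, -0.3]
opening: 0.002
```

send_rows --moves '[[[0, 0, 0, 1.2, 0, 0, -1], [0, 0, 0, 1.2, 0, 0, -1], [0, 0, 0, 1.2, 0, 0, -1], [0, 0, 0, 1.2, 0, 0, -1], [0, 0, 0, 0, 0, 0, -1]]]'

```text
time_s: 42.4
position: [0.6484, 0.2574, 0.104]
tcp_rot: [[0.981, 0.196, -0.0], [0.196, -0.981, -0.0], [-0.0, 0.0, -1.0]]
force: [-1.3, 0.1, 1.4]
opening: 0.007
```

send_rows --moves '[[[0, 0, 0, 0, 0, -1.7, -1], [0, 0, 0, 0, 0, -1.7, -1], [0, 0, 0, 0, 0, 0, -1], [0, 0, 0, -3.6, 0, 0, -1], [0, 0, 0, -3.6, 0, 0, -1]]]'

```text
time_s: 42.9
position: [0.5772, 0.2431, 0.1377]
tcp_rot: [[0.981, 0.195, 0.002], [0.195, -0.981, 0.0], [0.002, -0.0, -1.0]]
force: [0.7, 0.2, -1.3]
opening: 0.009
```

```bash
python3 -c "
from h import *
scr();jaws()"
```

```text
rel axis mm [-46.5  -0.2  67.7] Ft [ 0.7 -0.1  1.3] t 42.9
top jaw_r_lip 0.55 [  48. -117.   85.]
side jaw_l_lip 0.57 [ 69. 114.  80.]
```

send_rows --moves '[[[0, 0, 0, 0, 0, 1.7, -1], [0, 0, 0, 0, 0, 1.7, -1], [0, 0, 0, 0, 0, 0, -1], [0, 0, 0, 1.2, 0, 0, -1], [0, 0, 0, 1.2, 0, 0, -1]]]'

```text
time_s: 43.7
position: [0.6023, 0.2482, 0.1046]
tcp_rot: [[0.981, 0.196, 0.001], [0.196, -0.981, 0.0], [0.001, -0.0, -1.0]]
force: [-4.8, -0.9, 3.4]
opening: 0.004
```

send_rows --moves '[[[0, 0, 0, 1.2, 0, 0, -1], [0, 0, 0, 1.2, 0, 0, -1], [0, 0, 0, 1.2, 0, 0, -1], [0, 0, 0, 1.2, 0, 0, -1], [0, 0, 0, 0, 0, 0, -1]]]'

```text
time_s: 44.2
position: [0.6495, 0.2576, 0.1045]
tcp_rot: [[0.981, 0.196, 0.001], [0.196, -0.981, 0.0], [0.001, -0.0, -1.0]]
force: [-1.5, 0.2, 0.5]
opening: 0.002
```

send_rows --moves '[[[0, 0, 0, 0, 0, -1.7, -1], [0, 0, 0, 0, 0, -1.7, -1], [0, 0, 0, 0, 0, 0, -1], [0, 0, 0, -3.6, 0, 0, -1], [0, 0, 0, -3.6, 0, 0, -1]]]'

```text
time_s: 44.7
position: [0.5776, 0.2431, 0.1378]
tcp_rot: [[0.981, 0.195, 0.002], [0.195, -0.981, 0.0], [0.002, -0.0, -1.0]]
force: [-0.3, 0.6, 0.4]
opening: 0.007
```

send_rows --moves '[[[0, 0, 0, 0, 0, 1.7, -1], [0, 0, 0, 0, 0, 1.7, -1], [0, 0, 0, 0, 0, 0, -1], [0, 0, 0, 1.2, 0, 0, -1], [0, 0, 0, 1.2, 0, 0, -1]]]'

```text
time_s: 45.2
position: [0.6016, 0.2482, 0.1044]
tcp_rot: [[0.981, 0.196, 0.001], [0.196, -0.981, 0.0], [0.001, -0.0, -1.0]]
force: [-0.3, -0.8, 0.7]
opening: 0.002
```

send_rows --moves '[[[0, 0, 0, 1.2, 0, 0, -1], [0, 0, 0, 1.2, 0, 0, -1], [0, 0, 0, 1.2, 0, 0, -1], [0, 0, 0, 1.2, 0, 0, -1], [0, 0, 0, 0, 0, 0, -1]]]'

```text
time_s: 45.7
position: [0.6282, 0.2537, 0.1029]
tcp_rot: [[0.979, 0.198, -0.047], [0.197, -0.98, -0.011], [-0.049, 0.002, -0.999]]
force: [-33.7, -8.8, 23.3]
opening: 0.008
```

send_rows --moves '[[[0, 0, 0, 0, 0, -1.7, -1], [0, 0, 0, 0, 0, -1.7, -1], [0, 0, 0, 0, 0, 0, -1], [0, 0, 0, -3.6, 0, 0, -1], [0, 0, 0, -3.6, 0, 0, -1]]]'

```text
time_s: 46.2
position: [0.5778, 0.2431, 0.1378]
tcp_rot: [[0.981, 0.195, 0.002], [0.195, -0.981, 0.0], [0.002, -0.0, -1.0]]
force: [0.3, -0.0, -0.0]
opening: 0.006
```

send_rows --moves '[[[0, 0, 0, 0, 0, 1.7, -1], [0, 0, 0, 0, 0, 1.7, -1], [0, 0, 0, 0, 0, 0, -1], [0, 0, 0, 1.2, 0, 0, -1], [0, 0, 0, 1.2, 0, 0, -1]]]'

```text
time_s: 46.7
position: [0.5843, 0.2448, 0.1028]
tcp_rot: [[0.98, 0.197, -0.041], [0.197, -0.98, -0.009], [-0.042, 0.001, -0.999]]
force: [-41.5, -10.4, 31.3]
opening: 0.008
```

send_rows --moves '[[[0, 0, 0, 0.6, 0, 0, -1], [0, 0, 0, 0.6, 0, 0, -1], [0, 0, 0, 0.5, 0, 0, -1], [0, 0, 0, 0.5, 0, 0, -1], [0, 0, 0, 0.2, 0, 0, -1]]]'

```text
time_s: 47.2
position: [0.5845, 0.2449, 0.1031]
tcp_rot: [[0.976, 0.2, -0.091], [0.199, -0.98, -0.023], [-0.093, 0.004, -0.996]]
force: [-67.2, -18.9, 51.8]
opening: 0.008
```

Blocked with bars at about 30° (mod 60), which matches the end stop (11 rad = 630.3° ≡ 30.3°). Backing off and checking the jaws.

send_rows --moves '[[[0, 0, 0, -1.5, 0, 0, -1], [0, 0, 0, -1.5, 0, 0, -1], [0, 0, 0, -1.5, 0, 0, -1], [0, 0, 0, 0, 0, -2, -1], [0, 0, 0, 0, 0, -3, -1]]]'

```text
time_s: 47.7
position: [0.579, 0.2436, 0.1533]
tcp_rot: [[0.981, 0.196, -0.004], [0.196, -0.981, -0.001], [-0.004, 0.0, -1.0]]
force: [0.5, 0.2, -0.2]
opening: 0.005
```

send_rows --moves '[[[0, 0, 0, 0, 0, -4, -1], [0, 0, 0, 0, 0, -4, -1], [0, 0, 0, 0, 3, 0, -1], [0, 0, 0, 0, 4, 0, -1], [0, 0, 0, 0, 4, 0, -1]]]'

```text
time_s: 48.2
position: [0.6029, 0.1354, 0.2355]
tcp_rot: [[0.98, 0.197, 0.003], [0.197, -0.98, 0.0], [0.003, 0.001, -1.0]]
force: [0.6, 0.2, -0.2]
opening: 0.013
```

send_rows --moves '[[[0, 0, 0, 0, 5, 0, -1], [0, 0, 0, 0, 5, 0, -1], [0, 0, 0, 0, 5, 0, -1], [0, 0, 0, 0, 5, 0, -1], [0, 0, 0, 0, 5, 0, -1]]]'

```text
time_s: 48.7
position: [0.6516, -0.1115, 0.2349]
tcp_rot: [[0.981, 0.196, 0.002], [0.196, -0.981, -0.0], [0.002, 0.001, -1.0]]
force: [-0.1, -0.3, -0.2]
opening: 0.007
```

Run:
```python
from h import *
scr();jaws()
t=capture("top");s=capture("side");cv2.imwrite("pics/top11.png",t);cv2.imwrite("pics/side11.png",s)
def lip(y,z=95): return np.array([[x,k*y,z] for k in(1,-1) for x in(-30,0,30)])/1000@Rz(11.3).T+[.5055,.2278,0]
a=crop("top",t,(193,188),44,4.5);b=crop("side",s,(248,142),44,4.5)
for c,im,o in(("top",a,(149,144)),("side",b,(204,98))):
    for y,col in((101,(0,0,255)),(105,(0,255,0))):
        for p in (proj(c,lip(y))-o+.5)*4.5: cv2.circle(im,tuple(int(v) for v in p),1,col,-1)
cv2.imwrite("pics/c13.png",np.hstack([a,b]))
```

```text
rel axis mm [ -43.  -362.5  164.9] Ft [-0.2  0.3  0.2] t 48.7
top jaw_l_lip 0.9 [ 65. 108.  84.]
top jaw_l_lip 0.25 [ 2. -1. 83.]
top jaw_r_lip 0.82 [  50. -115.   88.]
side jaw_l_lip 0.65 [ 205. -132.   22.]
side jaw_l_lip 0.59 [ 76. 113.  82.]
side jaw_r_lip 0.73 [  41. -120.   70.]
```

View pics/c13.png

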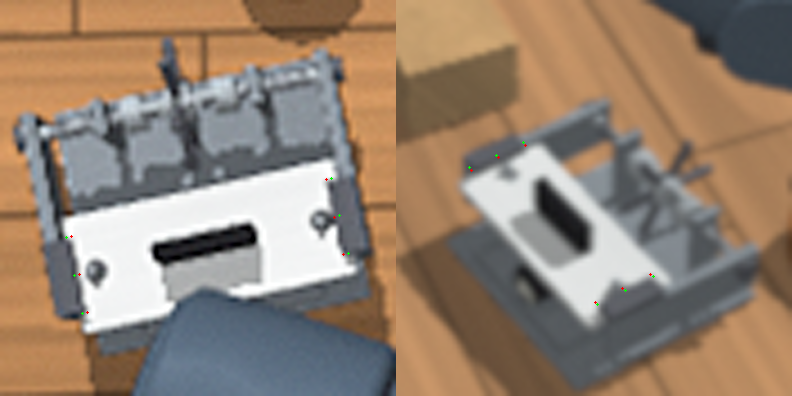

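Run:
```python
from carr import *
for f in ("top1","top11","side1","side11"):
    c=f.rstrip("01");im=cv2.GaussianBlur(cv2.imread(f"pics/{f}.png"),(0,0),.6).astype(np.float32).mean(2)
    r=[]
    for k in(1,-1):
        ys=np.arange(95,128,.5);pr=[]
        for y in ys:
            P=np.c_[np.linspace(-22,22,25),np.full(25,k*y),np.full(25,95.)]/1000@Rz(11.3).T+[.5055,.2265,0]
            q=proj(c,P).astype(np.float32);pr.append(cv2.remap(im,q[None,:,0].copy(),q[None,:,1].copy(),cv2.INTER_CUBIC).mean())
        g=np.gradient(cv2.GaussianBlur(np.array(pr,np.float32)[:,None],(1,5),0)[:,0]);r.append((ys[np.argmin(g)],round(float(g.min()),1),ys[np.argmax(np.abs(g))]))
    print(f,r)
# screw phase in final top/side: line score
im={c:cv2.imread(f"pics/{c}11.png") for c in C};G={}
for c in C:
    b=cv2.GaussianBlur(im[c],(0,0),.7).astype(np.float32).mean(2);G[c]=(cv2.Sobel(b,5,1,0)/8,cv2.Sobel(b,5,0,1)/8)
res=[]
for q in range(0,60,3):
    Ls=[]
    for a in np.radians(q+np.array([-60,0,60])):
        d=np.array([np.sin(a),np.cos(a)]);n=np.array([d[1],-d[0]])
        for k in(5,-5):
            p0,p1=d*28+n*k,d*55+n*k;Ls.append(((118+p0[0],0,70+p0[1]),(118+p1[0],0,70+p1[1])))
        for k in(5,-5): Ls.append(((118+28*d[0],k,70+28*d[1]),(118+55*d[0],k,70+55*d[1])))
    res.append((round(score((.5055,.2275,11.3),G,["side","top"],0,Ls)),q))
print(sorted(res,reverse=True)[:5])
m=best("top","unit0",(.505,.228),.08);print("unit seen top:",m is not None)
```

```text
top1 [(np.float64(114.0), -4.4, np.float64(114.0)), (np.float64(114.0), -4.7, np.float64(114.0))]
top11 [(np.float64(102.5), -11.9, np.float64(102.5)), (np.float64(99.0), -8.7, np.float64(99.0))]
side1 [(np.float64(107.0), -0.6, np.float64(119.5)), (np.float64(99.0), -0.7, np.float64(99.0))]
side11 [(np.float64(96.5), -4.0, np.float64(96.5)), (np.float64(99.0), -3.7, np.float64(99.0))]
[(1328, 9), (1327, 12), (1308, 6), (1298, 15), (1284, 3)]
unit seen top: False
```

```bash
python3 -c "
from rig import bot
print(bot.hand_in())"
```

```text
the job is handed in; nothing more can be done
None
```

The job is done and handed in at about 49 s of the 210 s allowed. Only one module was on the table. I set it in the middle bay, lowered the plate over both pins, and turned the turnbuckle until it stopped.

**Module:** it first landed on a bay wall. I lifted it, shifted it about 2 mm and lowered it to the bay floor.

**Plate:** I used the larger white plate. It came to rest with its underside at 72 mm, and in the pictures it lies level with both pins through its holes.

**Turnbuckle:**
- It stopped firmly with the bars at about 30°, which fits the 11 rad end stop (630° is 30° past a multiple of 60°).
- In the last top picture the lip edges lie at 102.5 and 99 mm, averaging about 101 mm, over both plate ends.
- The arm finished clear of everything.

**What failed or disagreed:**
- **Jammed strokes:** during two early strokes the finger hit the end of a low bar at about 70–90 N, so I changed to shorter strokes. The push against the stop also reached about 87 N. All stayed under the 120 N wrist limit, and I saw nothing displaced.
- **Stroke count:** counting strokes from slack gave only about 8.6 rad. The first top picture shows the jaws already about 5 mm in at the start, which explains the difference.
- **Final image checks:** an automatic fit of the bar angle gave a weak answer of about 10°, against the 30° I read from the touch and the picture. The side-view lip readings were unclear. The network did not find the module in the last top view, where the plate covers it.

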